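Load the tube rack into the ventilated inspection enclosure

ROBOT

A 6-joint arm with a two-finger parallel gripper is mounted at the origin on the work surface. World frame = base frame: x ahead of the robot, y to its left, z up, the work surface at z = 0. Lengths are in m, angles in rad, forces in N, time in s.
With the tool pointing down it reaches from about 0.425 to 0.95 m from the base axis. Payload 3.5 kg.
Tool frame: the origin (TCP) lies midway between the tips of the shut fingers; the grasp point (between the pads) lies 19 mm behind it; x points along the fingers, y is the direction in which the jaws open and shut, and the axes are right-handed (so a half turn about x gives the same grasp; the last joint's range is limited). The gripper opens to 85 mm and grips with 20 to 120 N. Pads are 22 mm wide; open, the fingers measure 114 mm over their backs; the gripper's body (76 mm by 85 mm) begins 54 mm behind the grasp point. The pads swing forward as they close: fully open they stand 13 mm farther back than shut.
Start: joints at [-1.26, 0.286, 1.577, -0, 1.279, -0.15], TCP at [0.3, -0.605, 0.198] pointing down, gripper open.
Joint ranges: [-2.77, 2.77], [-0.9, 2.22], [0.21, 2.48], [-1.53, 4.67], [0.24, 2.81], [-2.84, 2.84]. Speed limits (rad/s): [2.79, 2.79, 3.14, 3.14, 3.14, 3.14].

INTERFACE

Orientations are given as a unit quaternion [x, y, z, w].
In Python, from plant import sensors, optics, ctrl gives the robot as it stands.
- The arm moves only by the tool arm_command, never from a script. Its argument "increments" is a list that holds one entry, the list of rows, each a list of 4 numbers: the shift along the tool's x, y, z in cm, then the turn about the tool's x in rad. A call has 1 to 20 rows; each row shifts and turns the commanded pose from where the row before left it, along the tool's axes as they then stand; what a row does not reach is not made up. A row lasts 1/8 s, in which the tool goes at most 62.5 mm and 10.7 degrees, less where a joint would pass 70% of its speed; a pose out of reach is approached as far as the arm can. A call with a gripper value outside its range is refused whole. "grip" is the finger opening in cm, from 0 to 8.54, set as the call begins (left out, the last holds). The fingers move at their own pace and stop on an object; "grip_force" is the grip in N (left out, the last holds). Time passes only in rows, so rows that do not move let the fingers close. It gives the time, the measured TCP pose, the force and the opening at its end, in the units of the state.
- sensors.get_state(): the state, without advancing time (a new reading comes with each control period).
- optics.read_camera(name): name is "scene" or "top"; returns the picture (384x512x3 uint8, blue, green, red); there is no depth.
- optics.camera_model(name): a dict with "camera_matrix" (3x3 intrinsics, pixels), "dist" ([k1, k2, p1, p2, k3] as OpenCV has them; the pictures are not rectified), "world_from_camera" (4x4, takes a point from camera to world coordinates). Camera axes: x right, y up, looking along -z (the intrinsics and any distortion apply to the point x, -y, -z); pixel columns grow to the right and rows downward; lengths in m; the calibration is good to about 2 mm. A picture is of the moment at which its call begins. camera_model takes no time and is no camera call.
- ctrl.sign_off(): hands the job in, once; it reports no verdict.
Trained networks look in the newest picture that a camera, given by its name, has taken for a name from the list of things; names that differ only in an ending like _2 or _b are one class to them, and where a whole thing is asked for, a point or a joint stands for the part that bears it (a point fixed in the world has none). Each returns a list of dicts, best first, with "conf" (0 to 1); they miss things now and then, are a little off and sometimes report something else, mostly with a low value. They report only what shows in the picture. A call takes as long as a camera call.
- optics.boxes_of(camera, query): "at" ([row, column] in pixels, amid what is visible of it).
- optics.place_of(camera, query): "at" ([row, column] in pixels: a listed point, or the origin of a listed thing).
The state is a dict: "time": time; "qpos": joint angles; "dq": joint speeds; "joint_efforts": joint torques, N m; "eef_pos": TCP position; "tcp_rot": TCP orientation; "contact_force": force on the tool from outside, world axes, zero at the start; "wrist_torque": the same for the moment, N m; "opening": opening from 0.0 (shut) to 1.0 (fully open).
Only numpy, scipy, OpenCV 4.12 (cv2) and the standard library are available. Lean on these libraries where they do the work, as an engineer would, in place of code of your own. Each camera call takes 0.05 s, during which the arm holds its last target.

TASK

Push the enclosure's sash up by its lift ledge until the ledge is level with the black height mark on the post, and leave it there. Then carry the rack filled with tubes to the loading shelf in front of the sash, set it down there and let go, then from its tab end slide it in under the inspection head, straight between the guide rails and fully home against the rear stop, tab towards the robot. Keep the rack upright, do not bump the inspection head and leave the empty rack, the timer and the jar where they are.

Things in the scene. Friction and masses are not known exactly. Their poses are not given: they have to be found in the camera images.
- hood: Fixed ventilated bench enclosure, 400 mm wide, clear panes in an aluminium frame. Origin: on the bench (z = 0) under the middle of the sash pane; x points into the enclosure, away from the robot, y left, z up. Two posts at y = +-186 mm (36 x 32 mm, 440 mm high) carry the sash between them. Steel base plate, top 8 mm above the bench, from x = -185 mm (loading shelf) to the back at x = 200 mm.
- sash (a joint): Height of the sash above its bottom stop, m: 0 is fully down, it grows upward, range 0 to 0.15. The sash is counterbalanced and stays at whatever height it is left; moving it takes 3 to 6 N.
- ledge (a point): Middle of the front edge of the sash's lift ledge, at half its thickness: a level aluminium bar 300 mm wide (y), 10 mm thick, standing out 32 mm in front of the sash pane. Its height is 80 mm above the bench plus the joint value. Its underside is free for a finger to push up. The sash's bottom rail, 32 mm behind this point, ends 35 mm below it. Axes as the hood's.
- mark_line (a point): Height mark: black clamp, 10 mm thick (up and down), 48 mm by 40 mm, round the right-hand (hood -y) post, with a pointed nose at the front. This point is at half its thickness on its front face; the ledge's half-thickness is to come to the same height. Set at a different height each time. Axes as the hood's.
- shelf_mid (a point): Point on the top face of the loading shelf (steel, 220 mm wide, 8 mm above the bench), on the enclosure's middle line, 104 mm in front of the sash pane: a rack set down with its centre over it, tab to the front, ends 2 mm short of the ledge's front edge. Axes as the hood's.
- rack_center (a point): Centre of the filled rack, 31 mm above its underside. White plastic block 140 mm long (x), 56 mm wide (y), 44 mm high; ten stoppered clear tubes stand in it in two rows, tops 62 mm above its underside; a flat tab stands out at its -x end. About 0.4 kg: carried by its middle. z is up.
- rack_tab (a point): Point to take the filled rack's end tab, 115 mm from its centre towards -x, 40 mm above its underside. The tab is an upright plate 12 mm thick (y), from 70 to 128 mm from the rack's centre and from 6 to 50 mm above its underside. Axes as the rack's.
- nest (a point): Where point rack_center lies when the rack is fully home, tab to the front: hood x = 70 mm, y = 0, 39 mm above the bench. There the rack's far end touches the rear stop (26 mm high, face at hood x = 140 mm). Two guide rails 10 mm high and 64 mm apart run from hood x = 17 to 142 mm; their flared mouth, about 100 mm wide, begins at hood x = -17 mm. Axes as the hood's.
- head: Inspection head, fixed in the enclosure over the nest: grey box 115 mm (x) by 130 mm (y) by 46 mm high with a black camera tube on top. Origin: centre of its underside, 80 mm above the bench and 72 mm above the base plate (10 mm above the tube tops of a rack standing there), at hood x = 95 mm. Axes as the hood's.
- empty_center (a point): Bystander: centre of the empty rack, the same white block and tab but without tubes, 44 mm high; this point is 22 mm above its underside.
- timer: Bystander: white digital timer with a black screen, 26 x 78 x 58 mm high; origin at the centre of its underside.
- flask: Bystander: white lidded jar, 62 mm in diameter, 150 mm high; origin at the centre of its underside.

How it is judged:
On the way, in this order (a step that is already met when the one before it is completed fails the run):
1. the sash's ledge is level with the height mark (within 8 mm), at rest and no longer touched (z of ledge in the frame of mark_line between -0.008 and 0.008 m and contact force between sash and the arm below 0.2 N and contact force between sash and the fingers below 0.2 N and velocity of joint sash between -0.01 and 0.01 m/s), for 0.3 s.
2. the filled rack stands on the loading shelf in front of the sash, upright and let go (x of rack_center in the frame of hood between -0.2 and -0.04 m and y of rack_center in the frame of hood between -0.06 and 0.06 m and z of rack_center in the frame of hood between 0.036 and 0.043 m and angle between rack_center's own z axis and vertical below 0.06 rad and contact force between rack and the fingers below 0.2 N and linear speed of rack below 0.02 m/s), for 0.2 s.
At the end, for the whole second after the job is handed in: Sash at rest, its ledge level with the mark within 8 mm; the filled rack stands flat under the head between the rails, within 6 mm of home against the rear stop, 7 mm of the middle line and 0.08 rad of straight, tab towards the robot, let go and at rest (z of ledge in the frame of mark_line between -0.008 and 0.008 m and velocity of joint sash between -0.01 and 0.01 m/s and x of rack_center in the frame of nest between -0.006 and 0.006 m and y of rack_center in the frame of nest between -0.007 and 0.007 m and z of rack_center in the frame of nest between -0.005 and 0.005 m and x of rack_tab in the frame of nest below -0.08 m and angle between the x axis of rack_center and the x axis of hood, either way round below 0.08 rad and angle between rack_center's own z axis and vertical below 0.06 rad and contact force between rack and the fingers below 0.2 N and linear speed of rack below 0.01 m/s); the robot touches nothing.
It fails at once if the filled rack is tipped by more than 0.4 rad (angle between rack_center's own z axis and vertical above 0.4 rad).
It fails at once if the inspection head is bumped (more than 3 N, by anything) (contact force between head and anything else above 3 N).
It fails at once if the empty rack, the timer or the jar is moved by more than 20 mm (distance of any of empty_center, timer, flask from where it was at the start of the episode above 0.02 m).
It also fails if it takes over 72 s, if anything falls off the work surface, if the arm or the gripper's body presses on something with over 40 N, if the wrist force passes 120 N, or if a joint passes its speed limit or range.

## Working session

There is one attempt and no reset: what is moved stays moved. The work goes in short steps, Python scripts to look and compute and a tool call to move; the robot and the scene stay as the last step left them, time stands still between calls to the robot, and variables do not carry over. Pictures are saved under pics/ and viewed, and the job is handed in when it is done.

Besides the shell and the picture viewer there is one more tool, called after ">>>" as name(argument=value, ...) on one line, values as JSON. arm_command: Moves the arm, as the interface text tells. Its arguments: {"type":"object","properties":{"increments":{"type":"array","items":{"type":"array","items":{"type":"array","items":{"type":"number"}}}},"grip":{"type":"number"},"grip_force":{"type":"number"}},"required":["increments"]}

```bash
ls; mkdir -p pics; python3 - <<'E'
from plant import sensors, optics, ctrl
import cv2
s=sensors.get_state(); print(s)
for c in("scene","top"):
    im=optics.read_camera(c); cv2.imwrite(f"pics/{c}0.png",im)
    m=optics.camera_model(c); print(c,m)
    for q in ["hood","sash","ledge","mark_line","shelf_mid","rack_center","rack_tab","nest","head","empty_center","timer","flask"]:
        try: print(q,[( [round(v) for v in d["at"]],round(d["conf"],2)) for d in optics.place_of(c,q)][:3])
        except Exception as e: print(q,e)
print(sensors.get_state()["time"])
E
```

```text
pics
{'time': 0.0, 'qpos': array([-1.26000610e+00,  2.87189381e-01,  1.57823480e+00, -1.67285278e-05,
        1.27860629e+00, -1.50005112e-01]), 'dq': array([ 9.81095067e-05, -9.02917848e-04,  5.20089384e-04,  1.98115376e-03,
       -7.69001391e-05,  5.33469172e-04]), 'joint_efforts': array([-1.91267980e-03, -4.05979836e+01, -2.92628664e+01, -2.24420723e-04,
        5.82844979e-03,  1.57789760e-06]), 'eef_pos': array([ 0.29992848, -0.60385022,  0.19620019]), 'tcp_rot': array([-0.68834619, -0.16233844,  0.68849591, -0.16062111]), 'contact_force': array([-0.31358906,  0.00391824,  0.66102483]), 'wrist_torque': array([0.00277463, 0.01932959, 0.02415433]), 'opening': 1.001167425931429}
scene {'camera_matrix': array([[364.018476  ,   0.        , 257.47007891],
       [  0.        , 364.018476  , 190.82896957],
       [  0.        ,   0.        ,   1.        ]]), 'dist': array([-0.0118497,  0.       ,  0.       ,  0.       ,  0.       ]), 'world_from_camera': array([[ 0.99713312,  0.06725476, -0.03467473,  0.52861941],
       [-0.07563698,  0.87294708, -0.4819154 , -0.45240511],
       [-0
[... 791 characters left out ...]
,  0.97622016, -0.2066226 ,  0.26662036],
       [-0.99783379, -0.06522872,  0.00854044,  0.01182912],
       [-0.00514038,  0.20673513,  0.97838344,  1.51942977],
       [ 0.        ,  0.        ,  0.        ,  1.        ]])}
hood [([174, 241], 0.87)]
sash it knows: empty_center, flask, head, hood, ledge, mark_line, nest, rack_center, rack_tab, shelf_mid, timer
ledge [([174, 244], 0.76)]
mark_line [([165, 303], 0.66)]
shelf_mid [([203, 244], 0.84), ([164, 301], 0.61)]
rack_center [([224, 346], 0.91)]
rack_tab [([250, 364], 0.55)]
nest []
head [([135, 243], 0.56)]
empty_center [([243, 159], 0.62), ([164, 302], 0.5), ([137, 244], 0.3)]
timer [([157, 354], 0.65)]
flask [([175, 143], 0.98)]
1.2
```

View pics/scene0.png

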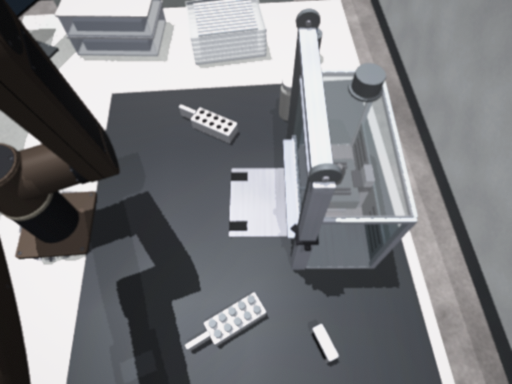

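View pics/top0.png

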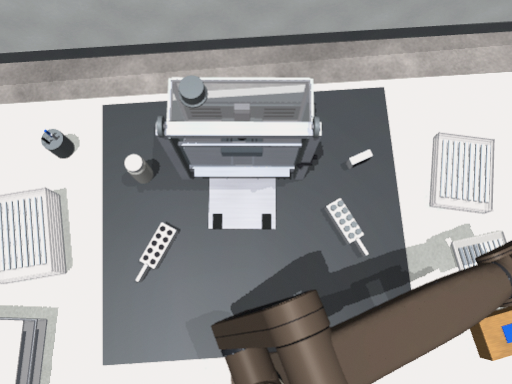

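The scene picture shows the hood at about (190,340), the shelf at (200,257), the filled rack at (320,237) and the mark near (240,300). In the top picture the filled rack is at (222,346), with its tab pointing down and to the right. I'll triangulate and look at enlarged crops.

```bash
cat > h.py <<'E'
import numpy as np, cv2
from plant import sensors, optics, ctrl
M={c:optics.camera_model(c) for c in("scene","top")}
def ray(c,rc):
    m=M[c]; u=cv2.undistortPoints(np.array([[[rc[1],rc[0]]]],float),m["camera_matrix"],m["dist"])[0,0]
    T=m["world_from_camera"]; d=T[:3,:3]@np.array([u[0],-u[1],-1.]); return T[:3,3],d/np.linalg.norm(d)
def onz(c,rc,z):
    o,d=ray(c,rc); return o+d*(z-o[2])/d[2]
def tri(a,b):
    A=np.zeros((3,3));v=np.zeros(3)
    for c,rc in(("scene",a),("top",b)):
        o,d=ray(c,rc);P=np.eye(3)-np.outer(d,d);A+=P;v+=P@o
    return np.linalg.solve(A,v)
def proj(c,p):
    m=M[c];T=np.linalg.inv(m["world_from_camera"]);q=T[:3,:3]@np.array(p)+T[:3,3]
    q=np.array([q[0],-q[1],-q[2]]); r=cv2.projectPoints(q.reshape(1,1,3),np.zeros(3),np.zeros(3),m["camera_matrix"],m["dist"])[0][0,0]; return np.array([r[1],r[0]])
E
cat > a.py <<'E'
from h import *
np.set_printoptions(precision=4,suppress=True)
for n,a,b in [("mark",(236,297),(165,303)),("ledge",(184,288),(174,244)),("shelf",(199,257),(203,244)),("rack",(316,237),(224,346)),("tab",(342,194),(250,364)),("empty",(121,215),(243,159))]:
    print(n,tri(a,b))
print("shelf z8",onz("scene",(199,257),.008),onz("top",(203,244),.008))
print("rack z31",onz("scene",(316,237),.031),onz("top",(224,346),.031))
print("tab z40",onz("scene",(342,194),.04),onz("top",(250,364),.04))
s=cv2.imread("pics/scene0.png");t=cv2.imread("pics/top0.png")
cv2.imwrite("pics/s1.png",cv2.resize(s[140:290,220:420],None,fx=4,fy=4,interpolation=cv2.INTER_CUBIC))
cv2.imwrite("pics/t1.png",cv2.resize(t[90:240,140:340],None,fx=4,fy=4,interpolation=cv2.INTER_CUBIC))
E
python3 a.py
```

```text
mark [ 0.6347 -0.1611  0.1899]
ledge [0.6398 0.0138 0.1145]
shelf [0.5617 0.0193 0.0335]
rack [ 0.4809 -0.2965  0.0375]
tab [ 0.3873 -0.3448  0.0456]
empty [0.4498 0.2943 0.0493]
shelf z8 [0.562  0.0324 0.008 ] [0.5673 0.0196 0.008 ]
rack z31 [ 0.4898 -0.291   0.031 ] [ 0.4726 -0.302   0.031 ]
tab z40 [ 0.3889 -0.3426  0.04  ] [ 0.3853 -0.3478  0.04  ]
```

```bash
python3 - <<'E'
import cv2
s=cv2.imread("pics/scene0.png");t=cv2.imread("pics/top0.png")
cv2.imwrite("pics/s2.png",cv2.resize(s[280:360,180:280],None,fx=6,fy=6,interpolation=cv2.INTER_CUBIC))
cv2.imwrite("pics/t2.png",cv2.resize(t[185:265,310:390],None,fx=7,fy=7,interpolation=cv2.INTER_CUBIC))
E
```

```text
(no output)
```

View pics/s1.png

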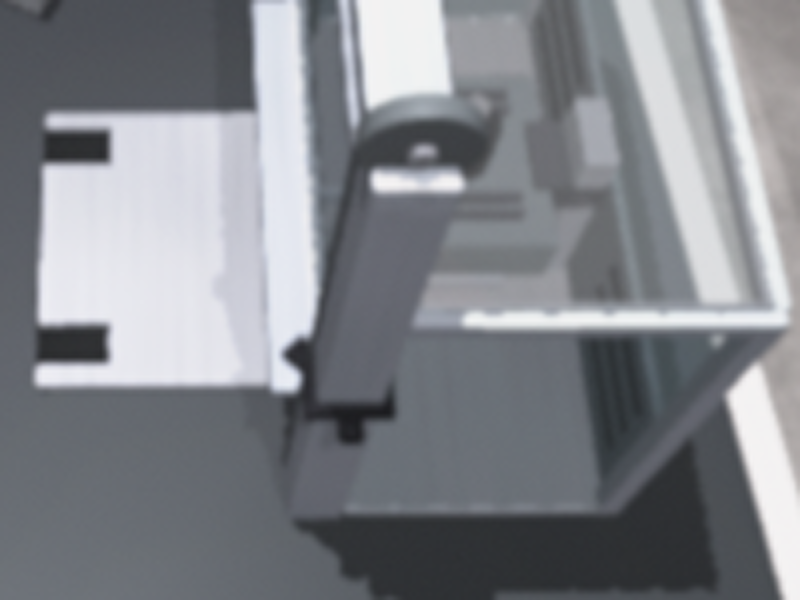

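View pics/t1.png

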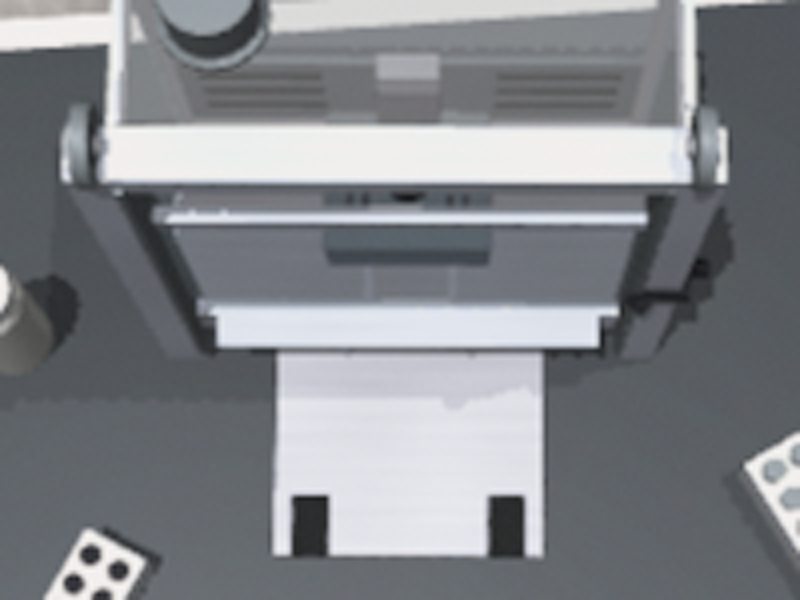

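View pics/s2.png

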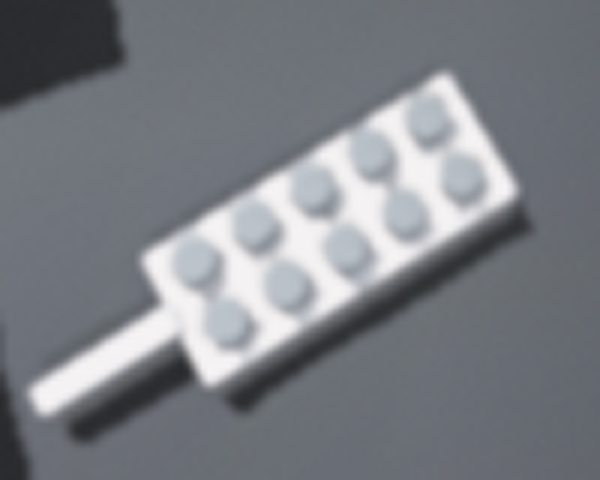

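View pics/t2.png

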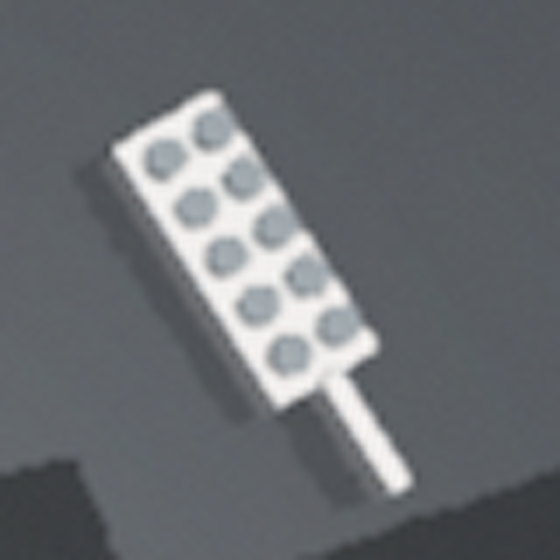

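```bash
cat > b.py <<'E'
from h import *
from scipy.optimize import least_squares
np.set_printoptions(precision=4,suppress=True)
obs=[("scene",(-.185,.11,.008),(168.75,231.75)),("scene",(-.185,-.11,.008),(236.25,228.75)),
("top",(-.185,.11,.008),(228.75,208.25)),("top",(-.185,-.11,.008),(228.75,275.75))]
led=[("scene",(-.032,-.15,.085),(237.5,288.25)),("top",(-.032,.15,.085),(177,194)),("top",(-.032,-.15,.085),(177,290))]
def W(p,q):
    c,s=np.cos(p[2]),np.sin(p[2]);return np.array([p[0]+c*q[0]-s*q[1],p[1]+s*q[0]+c*q[1],q[2]])
def f(p):
    r=[]
    for c,q,px in obs: r+=list(proj(c,W(p,q))-px)
    for c,q,px in led: r+=list(proj(c,W(p,(q[0],q[1],q[2]+p[3])))-px)
    return r
s=least_squares(f,[.67,.02,0,0]);print(s.x);print(np.array(s.fun).reshape(-1,2))
# rack
ro=[("scene",(70,28,44),(72/6+280,448/6+180)),("scene",(70,-28,44),(188/6+280,519/6+180)),("scene",(-70,28,44),(257/6+280,143/6+180)),("scene",(-70,-28,44),(388/6+280,208/6+180)),
("top",(70,28,44),(148/7+185,113/7+310)),("top",(70,-28,44),(92/7+185,216/7+310)),("top",(-70,28,44),(410/7+185,278/7+310)),("top",(-70,-28,44),(345/7+185,378/7+310)),
("scene",(-128,0,50),(402/6+280,37/6+180)),("top",(-128,0,50),(489/7+185,400/7+310))]
def g(p): return np.concatenate([proj(c,W(p,np.array(q)/1e3))-px for c,q,px in ro])
s2=least_squares(g,[.48,-.3,.5]);print(s2.x);print(s2.fun.reshape(-1,2))
a=cv2.imread("pics/scene0.png");t=cv2.imread("pics/top0.png")
cv2.imwrite("pics/s3.png",cv2.resize(a[215:275,275:335],None,fx=10,fy=10,interpolation=cv2.INTER_CUBIC))
cv2.imwrite("pics/t3.png",cv2.resize(t[145:195,280:330],None,fx=10,fy=10,interpolation=cv2.INTER_CUBIC))
E
python3 b.py
```

```text
[ 0.668   0.0197 -0.067   0.0103]
[[-0.1687 -1.0133]
 [ 0.5816 -0.1718]
 [-0.2318 -0.2956]
 [-0.1856 -0.0566]
 [ 0.7884 -0.6116]
 [-0.8513 -0.4104]
 [-0.8464 -0.6636]]
[ 0.4852 -0.2962  0.4665]
[[-0.2484 -0.356 ]
 [ 0.8037 -0.0817]
 [ 0.022  -0.9013]
 [ 0.2654 -0.55  ]
 [-0.7825 -0.8281]
 [-1.482  -0.8109]
 [-0.5915 -0.5618]
 [-0.2983  0.0385]
 [ 0.4312 -0.8924]
 [-0.656   0.0656]]
```

View pics/s3.png

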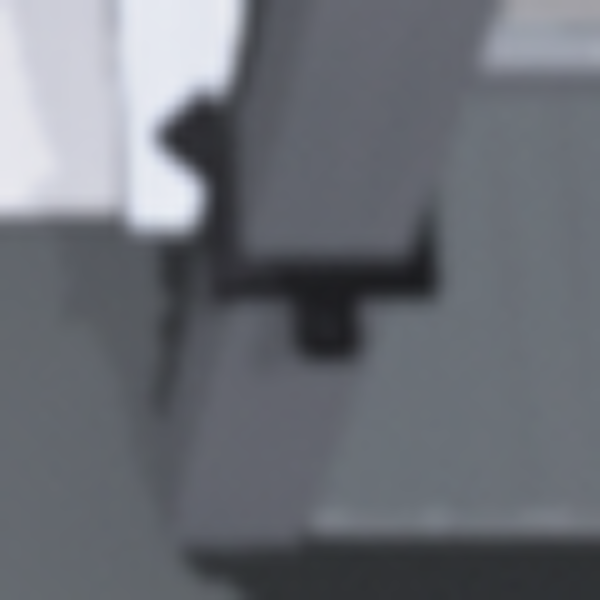

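View pics/t3.png

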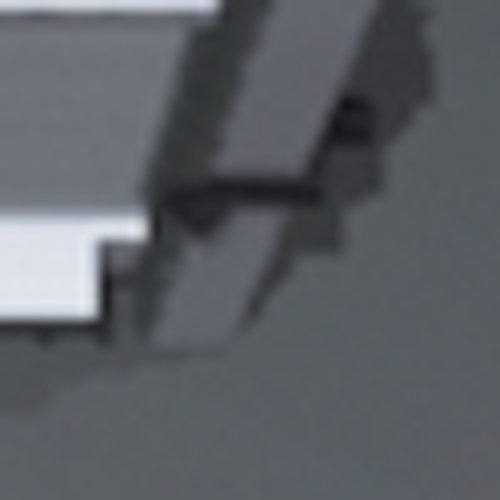

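```bash
cat >> b.py <<'E'
H=s.x
mo=[("scene",(-.024,-.206,-.005),(244.5,296.5)),("scene",(.024,-.206,-.005),(244.5,318.5)),("top",(-.024,-.206,-.005),(165.2,312)),("scene",(-.024,-.186,0),(236,297)),("top",(-.024,-.186,0),(165,303))]
def k(z,ps=mo): return np.concatenate([proj(c,W(H,(q[0],q[1],q[2]+z[0])))-px for c,q,px in ps])
s3=least_squares(k,[.18]);print(s3.x,s3.fun.reshape(-1,2))
for m in mo: print(m[0],least_squares(k,[.18],args=([m],)).x)
E
python3 b.py|tail -12
```

```text
[ 0.4312 -0.8924]
 [-0.656   0.0656]]
[0.2031] [[ 0.5706 -0.4823]
 [ 0.3589 -0.1118]
 [-0.5141 -0.818 ]
 [-0.5234 -1.3238]
 [-0.786   1.5158]]
scene [0.207]
scene [0.2052]
top [0.2017]
scene [0.2019]
top [0.1903]
```

```bash
sed -i 's/for c,q,px in obs: r+=list(proj(c,W(p,q))-px)/for c,q,px in obs: r+=list(proj(c,W(p,q))-px+.42)/; s/q\[2\]+p\[3\])))-px)/q[2]+p[3])))-px+.42)/; s/1e3))-px for/1e3))-px+.43 for/; s/q\[2\]+z\[0\])))-px for/q[2]+z[0])))-px+.45 for/' b.py; python3 b.py
cat > plan.py <<'E'
import sys; from h import *
from scipy.spatial.transform import Rotation as R
# python3 plan.py x y z yaw(of tool y) -> tool-frame displacement after rotation
s=sensors.get_state(); r=R.from_quat(s["tcp_rot"]).as_matrix(); p=s["eef_pos"]
yaw=np.arctan2(r[1,1],r[0,1]); print("t",round(s["time"],2),"pos",p.round(4),"yaw",yaw.round(4),"down",r[:,0].round(3),"F",s["contact_force"].round(1),"op",round(s["opening"],3),"q",s["qpos"].round(2))
if len(sys.argv)>1:
    x,y,z,t=map(float,sys.argv[1:5]); d=np.array([x,y,z])-p
    turn=-(t-yaw); turn=(turn+np.pi)%(2*np.pi)-np.pi
    Y=np.array([np.cos(t),np.sin(t),0]);Z=np.cross([0,0,-1],Y)
    print("turn",round(turn,3),"then cm x",round(-d[2]*100,2),"y",round(d@Y*100,2),"z",round(d@Z*100,2))
    Y=r[:,1];Z=r[:,2];print(" (in present axes: y",round(d@Y*100,2),"z",round(d@Z*100,2),")")
E
python3 plan.py .50 .03 .2 -.067
```

```text
[ 0.668   0.0205 -0.0694  0.0121]
[[-0.1152 -0.4955]
 [ 0.5541  0.1692]
 [ 0.1084 -0.2758]
 [ 0.3118 -0.0384]
 [ 0.5719 -0.2988]
 [-0.6881 -0.3622]
 [-0.4661 -0.5001]]
[ 0.4851 -0.2951  0.4669]
[[-0.275  -0.0228]
 [ 0.7472  0.2506]
 [-0.0177 -0.5281]
 [ 0.1936 -0.1754]
 [-0.2818 -0.7412]
 [-0.9885 -0.7265]
 [-0.0986 -0.4632]
 [ 0.1873  0.1344]
 [ 0.367  -0.5007]
 [-0.1699  0.1665]]
[0.204] [[ 0.4636 -0.2436]
 [ 0.3016  0.1416]
 [ 0.0097 -0.6451]
 [-0.6311 -1.0622]
 [-0.2778  1.6826]]
scene [0.207]
scene [0.2052]
top [0.2066]
scene [0.2019]
top [0.1953]
t 1.2 pos [ 0.3001 -0.6045  0.1976] yaw -1.11 down [-0.  0. -1.] F [-0.5 -0.6 -0.2] op 1.001 q [-1.26  0.29  1.58 -0.    1.28 -0.15]
turn -1.043 then cm x -0.24 y 15.69 z -64.65
 (in present axes: y -47.95 z -46.12 )
```

>>> arm_command(increments=[[[0,0,0,-0.174],[0,0,0,-0.174],[0,0,0,-0.174],[0,0,0,-0.174],[0,0,0,-0.174],[0,0,0,-0.173],[0,1.1,-4.6,0],[0,1.1,-4.6,0],[0,1.1,-4.6,0],[0,1.1,-4.6,0],[0,1.1,-4.6,0],[0,1.1,-4.6,0],[0,1.1,-4.6,0],[0,1.1,-4.6,0],[0,1.1,-4.6,0],[0,1.1,-4.6,0],[0,1.1,-4.6,0],[0,1.1,-4.6,0],[0,1.1,-4.6,0],[0,1.4,-4.8,0]]])

```text
time: 3.7
eef_pos: [0.5004, 0.0309, 0.198]
tcp_rot: [0.517, 0.483, -0.516, 0.483]
contact_force: [0.5, -1.3, 0.2]
opening: 1.003
```

```bash
python3 plan.py .575 .027 .06 -.069; python3 - <<'E'
from h import *
for c in M: cv2.imwrite(f"pics/{c}1.png",optics.read_camera(c))
E
```

```text
t 3.7 pos [0.5004 0.0309 0.198 ] yaw -0.0671 down [ 0.001 -0.    -1.   ] F [ 0.5 -1.3  0.2] op 1.003 q [-0.14 -0.1   2.   -0.    1.25 -0.07]
turn 0.002 then cm x 13.8 y 7.47 z -0.12
 (in present axes: y 7.45 z -0.11 )
```

View pics/scene1.png

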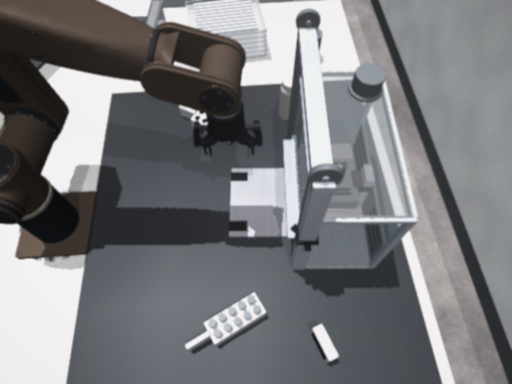

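```bash
python3 - <<'E'
import cv2
s=cv2.imread("pics/scene1.png")
import numpy as np
c=cv2.resize(s[85:165,170:290],None,fx=6,fy=6,interpolation=cv2.INTER_CUBIC)
c=(255*(c/255.)**.5).astype(np.uint8)
cv2.imwrite("pics/s1g.png",c)
from h import *
for n,p in [("tcp",(.5004,.0309,.198)),("front",(.557,.027,.211))]: print(n,(proj("scene",p)-[85,170])*6)
E
```

```text
tcp [479.03708703 368.06935024]
front [460.18390339 508.70229078]
```

View pics/s1g.png

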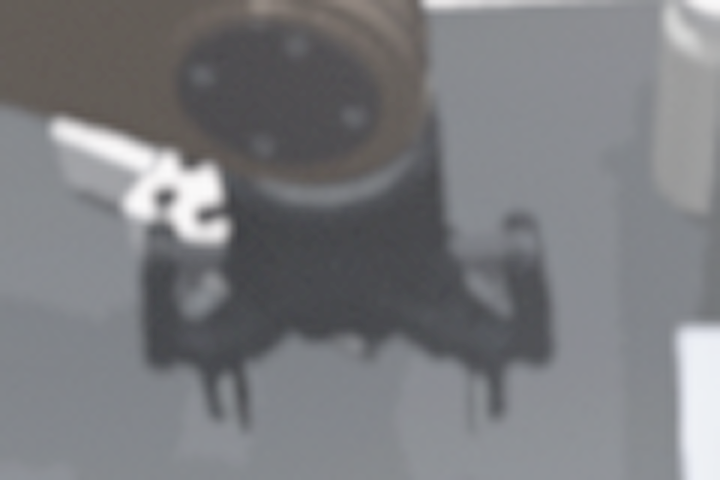

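The gripper hangs open over (480,350) in the zoom. Its outer knuckles are wide and the ledge is clear. The tool can only yaw, so I'll press the finger's back on the ledge's front edge and lift by friction, watching the force.

>>> arm_command(increments=[[[4.6,1,0,0],[4.6,1,0,0],[4.6,1,0,0],[0.2,1.5,0,0.002],[0,1,0,0],[0,0,0,0]]], grip=8.54, grip_force=100)

```text
time: 4.55
eef_pos: [0.5579, 0.0252, 0.0606]
tcp_rot: [0.518, 0.481, -0.516, 0.484]
contact_force: [-0.3, 0.5, 0.2]
opening: 0.999
```

```bash
python3 plan.py .575 .027 .06 -.069; python3 - <<'E'
from h import *
for c in M: cv2.imwrite(f"pics/{c}2.png",optics.read_camera(c))
s=cv2.imread("pics/scene2.png")
c=cv2.resize(s[110:250,170:340],None,fx=4.5,fy=4.5,interpolation=cv2.INTER_CUBIC)
c=(255*(c/255.)**.6).astype(np.uint8)
cv2.imwrite("pics/s2g.png",c)
E
```

```text
t 4.55 pos [0.5579 0.0252 0.0606] yaw -0.0692 down [ 0.005 -0.001 -1.   ] F [-0.3  0.5  0.2] op 0.999 q [-0.14  0.18  1.97 -0.    0.98 -0.07]
turn -0.0 then cm x 0.06 y 1.7 z -0.3
 (in present axes: y 1.7 z -0.3 )
```

View pics/s2g.png

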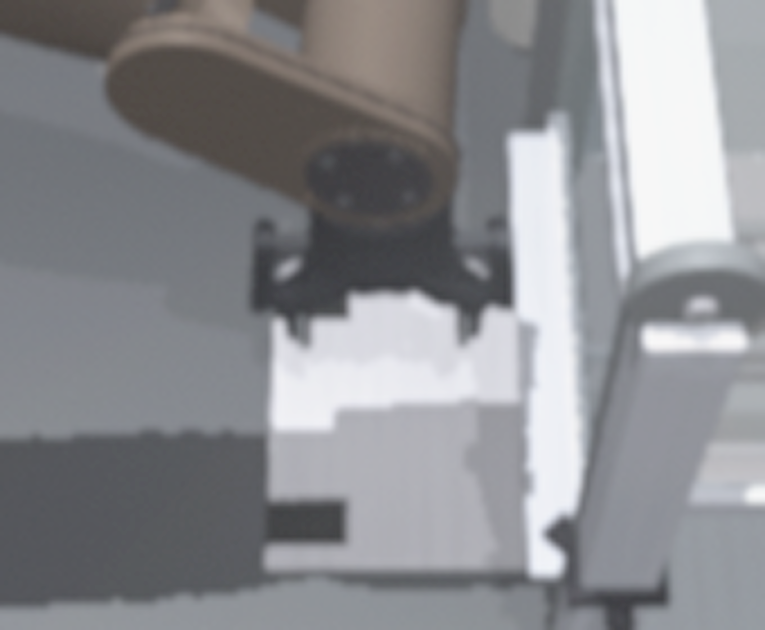

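>>> arm_command(increments=[[[0,0.5,-0.1,0],[0,0.5,-0.1,0],[0,0,0,0]]])

```text
time: 5.03
eef_pos: [0.5655, 0.0271, 0.0579]
tcp_rot: [0.517, 0.482, -0.517, 0.483]
contact_force: [0.5, 0.7, 0.0]
opening: 1.002
```

>>> arm_command(increments=[[[0,0.4,0,0],[0,0.4,0,0],[0,0,0,0]]])

```text
time: 5.4
eef_pos: [0.5734, 0.0264, 0.0576]
tcp_rot: [0.517, 0.482, -0.517, 0.482]
contact_force: [-0.4, -0.5, 0.1]
opening: 1.003
```

>>> arm_command(increments=[[[0,0.4,0,0],[0,0.4,0,0],[0,0,0,0]]])

```text
time: 5.78
eef_pos: [0.5814, 0.0259, 0.0577]
tcp_rot: [0.517, 0.482, -0.517, 0.483]
contact_force: [-0.1, -0.0, 0.1]
opening: 0.998
```

```bash
python3 plan.py .575 .027 .06 -.069; python3 - <<'E'
from h import *
s=optics.read_camera("scene");t=optics.read_camera("top")
c=cv2.resize(s[110:250,170:340],None,fx=4.5,fy=4.5,interpolation=cv2.INTER_CUBIC)
c=(255*(c/255.)**.6).astype(np.uint8)
cv2.imwrite("pics/s3g.png",c);cv2.imwrite("pics/t3g.png",t)
E
```

```text
t 5.78 pos [0.5814 0.0259 0.0577] yaw -0.0691 down [ 0. -0. -1.] F [-0.1 -0.   0.1] op 0.998 q [-0.13  0.24  1.91  0.    0.99 -0.06]
turn -0.0 then cm x -0.23 y -0.64 z -0.06
 (in present axes: y -0.64 z -0.06 )
```

View pics/s3g.png

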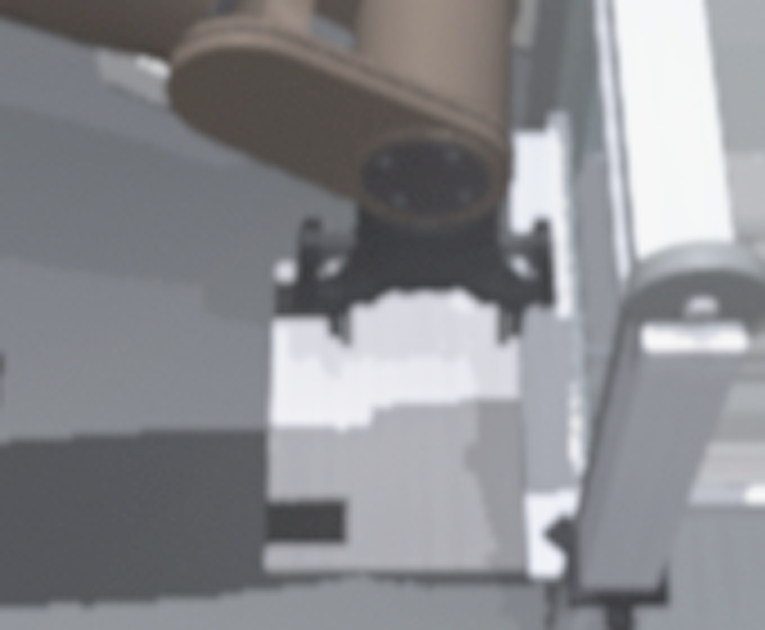

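>>> arm_command(increments=[[[0,0.4,0,0],[0,0,0,0]]])

```text
time: 6.12
eef_pos: [0.5853, 0.0257, 0.0577]
tcp_rot: [0.517, 0.482, -0.517, 0.483]
contact_force: [1.6, 0.1, 0.2]
opening: 1.0
```

>>> arm_command(increments=[[[0,0.3,0,0],[0,0,0,0]]])

```text
time: 6.38
eef_pos: [0.5883, 0.0254, 0.0577]
tcp_rot: [0.517, 0.482, -0.517, 0.483]
contact_force: [-0.3, -0.9, -1.1]
opening: 0.996
```

>>> arm_command(increments=[[[0,0.3,0,0],[0,0,0,0]]])

```text
time: 6.62
eef_pos: [0.5913, 0.0252, 0.0577]
tcp_rot: [0.517, 0.482, -0.517, 0.483]
contact_force: [-0.4, 0.1, -0.6]
opening: 1.002
```

```bash
python3 - <<'E'
from h import *
s=optics.read_camera("scene");t=optics.read_camera("top")
c=cv2.resize(s[150:200,250:310],None,fx=11,fy=11,interpolation=cv2.INTER_CUBIC)
c=(255*(c/255.)**.6).astype(np.uint8)
cv2.imwrite("pics/s4g.png",c)
c=cv2.resize(t[130:240,180:300],None,fx=5,fy=5,interpolation=cv2.INTER_CUBIC)
cv2.imwrite("pics/t4g.png",(255*(c/255.)**.6).astype(np.uint8))
for z in (.0577,.0707): print((proj("scene",(.5913+.045,.022,z))-[150,250])*11)
E
```

```text
[463.63015986 375.21773624]
[438.42285238 378.47012872]
```

View pics/s4g.png

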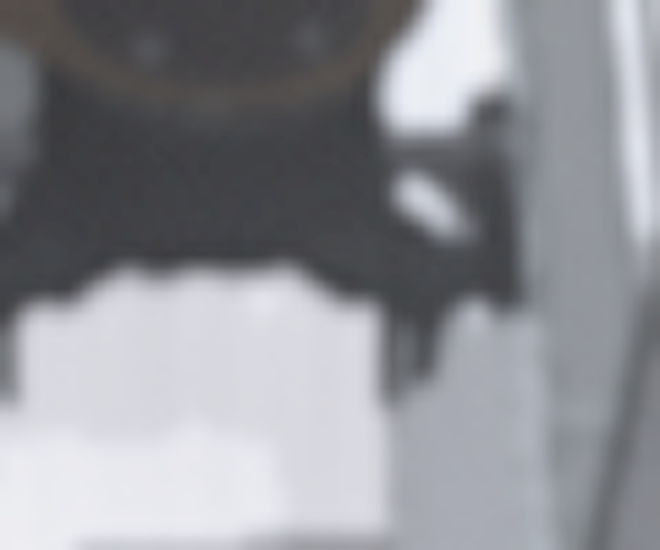

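View pics/t4g.png

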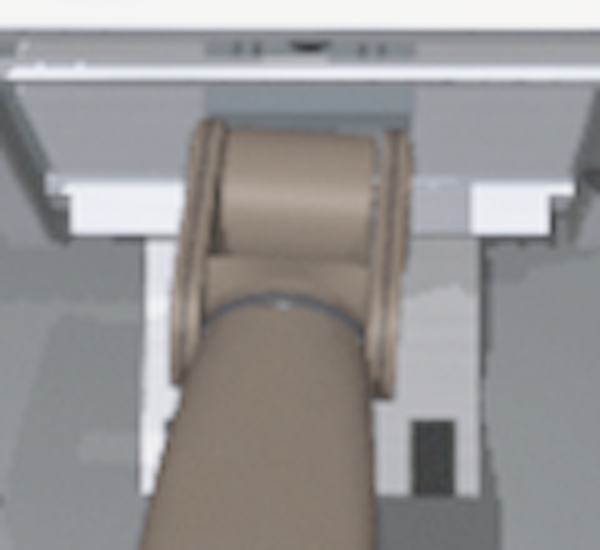

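>>> arm_command(increments=[[[0,-1.5,0,0],[0,-1.0,0,0],[1.5,0,0,0],[1.5,0,0,0],[0,0,0,0]]])

```text
time: 7.35
eef_pos: [0.5643, 0.0272, 0.0252]
tcp_rot: [-0.516, -0.484, 0.518, -0.481]
contact_force: [0.3, -1.2, 0.1]
opening: 0.999
```

>>> arm_command(increments=[[[0,0.5,0,0],[0,0.5,0,0],[0,0,0,0]]])

```text
time: 7.72
eef_pos: [0.5771, 0.0262, 0.0283]
tcp_rot: [0.517, 0.482, -0.517, 0.483]
contact_force: [-0.0, -0.1, -1.1]
opening: 1.006
```

>>> arm_command(increments=[[[0,0.5,0,0],[0,0,0,0]]])

```text
time: 7.98
eef_pos: [0.5809, 0.026, 0.0276]
tcp_rot: [-0.517, -0.483, 0.517, -0.482]
contact_force: [-2.1, -0.7, 0.2]
opening: 0.999
```

>>> arm_command(increments=[[[0,0.3,0,0],[0,0,0,0]]])

```text
time: 8.22
eef_pos: [0.5805, 0.026, 0.0264]
tcp_rot: [-0.515, -0.485, 0.519, -0.48]
contact_force: [-8.4, -0.3, 2.0]
opening: 0.997
```

>>> arm_command(increments=[[[0,0.3,0,0],[0,0,0,0]]])

```text
time: 8.48
eef_pos: [0.58, 0.0261, 0.0248]
tcp_rot: [-0.513, -0.487, 0.521, -0.478]
contact_force: [-13.6, -0.1, 2.7]
opening: 1.0
```

>>> arm_command(increments=[[[0,0.3,0,0],[-0.4,0,0,0],[-0.4,0,0,0],[-0.4,0,0,0],[-0.4,0,0,0],[-0.4,0,0,0]]])

```text
time: 9.22
eef_pos: [0.5795, 0.0261, 0.0418]
tcp_rot: [-0.511, -0.489, 0.523, -0.476]
contact_force: [-14.3, -0.6, -4.5]
opening: 1.004
```

```bash
python3 plan.py; python3 - <<'E'
from h import *
s=optics.read_camera("scene")
c=cv2.resize(s[140:260,230:350],None,fx=5,fy=5,interpolation=cv2.INTER_CUBIC)
c=(255*(c/255.)**.6).astype(np.uint8)
cv2.imwrite("pics/s5g.png",c)
E
```

```text
t 9.22 pos [0.5795 0.0261 0.0418] yaw -0.0686 down [-0.026  0.002 -1.   ] F [-14.3  -0.6  -4.5] op 1.004 q [-0.13  0.27  1.9  -0.    0.99 -0.06]
```

View pics/s5g.png

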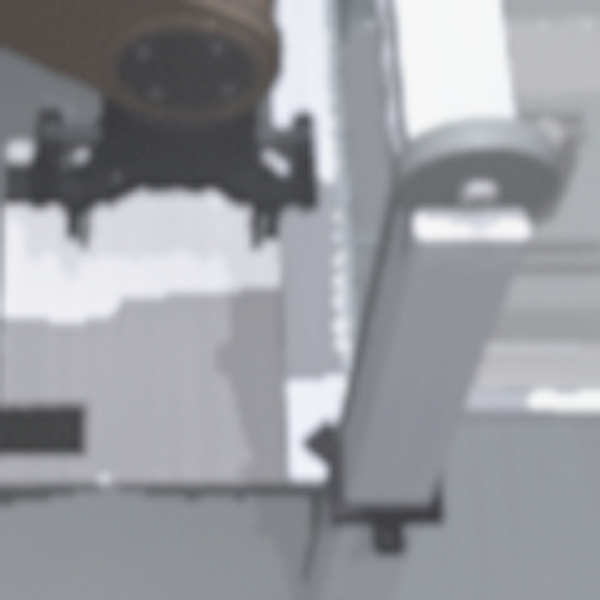

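>>> arm_command(increments=[[[-0.4,0.05,0,0],[-0.4,0,0,0],[-0.4,0,0,0],[-0.4,0,0,0],[-0.4,0,0,0],[-0.4,0,0,0],[-0.4,0,0,0],[-0.4,0,0,0]]])

```text
time: 10.28
eef_pos: [0.5793, 0.0261, 0.0733]
tcp_rot: [-0.51, -0.49, 0.524, -0.475]
contact_force: [-17.2, -1.4, -3.0]
opening: 1.003
```

```bash
python3 plan.py; python3 - <<'E'
from h import *
s=optics.read_camera("scene")
c=cv2.resize(s[140:260,230:350],None,fx=5,fy=5,interpolation=cv2.INTER_CUBIC)
c=(255*(c/255.)**.6).astype(np.uint8)
cv2.imwrite("pics/s6g.png",c)
from b import W,H
for z in (.08,.09,.1,.11,.12,.15,.2): print(z,(proj("scene",W(H,(-.032,-.15,z+.005)))-[140,230]+.4)*5)
E
```

```text
t 10.28 pos [0.5793 0.0261 0.0733] yaw -0.0686 down [-0.028  0.002 -1.   ] F [-17.2  -1.4  -3. ] op 1.003 q [-0.13  0.23  1.89 -0.    1.05 -0.06]
[ 0.668   0.0205 -0.0694  0.0121]
[[-0.1152 -0.4955]
 [ 0.5541  0.1692]
 [ 0.1084 -0.2758]
 [ 0.3118 -0.0384]
 [ 0.5719 -0.2988]
 [-0.6881 -0.3622]
 [-0.4661 -0.5001]]
[ 0.4851 -0.2951  0.4669]
[[-0.275  -0.0228]
 [ 0.7472  0.2506]
 [-0.0177 -0.5281]
 [ 0.1936 -0.1754]
 [-0.2818 -0.7412]
 [-0.9885 -0.7265]
 [-0.0986 -0.4632]
 [ 0.1873  0.1344]
 [ 0.367  -0.5007]
 [-0.1699  0.1665]]
[0.204] [[ 0.4636 -0.2436]
 [ 0.3016  0.1416]
 [ 0.0097 -0.6451]
 [-0.6311 -1.0622]
 [-0.2778  1.6826]]
scene [0.207]
scene [0.2052]
top [0.2066]
scene [0.2019]
top [0.1953]
0.08 [499.2589 287.9489]
0.09 [491.8398 289.3564]
0.1 [484.2743 290.7916]
0.11 [476.5581 292.2553]
0.12 [468.6865 293.7483]
0.15 [444.0917 298.4129]
0.2 [399.5124 306.8654]
```

View pics/s6g.png

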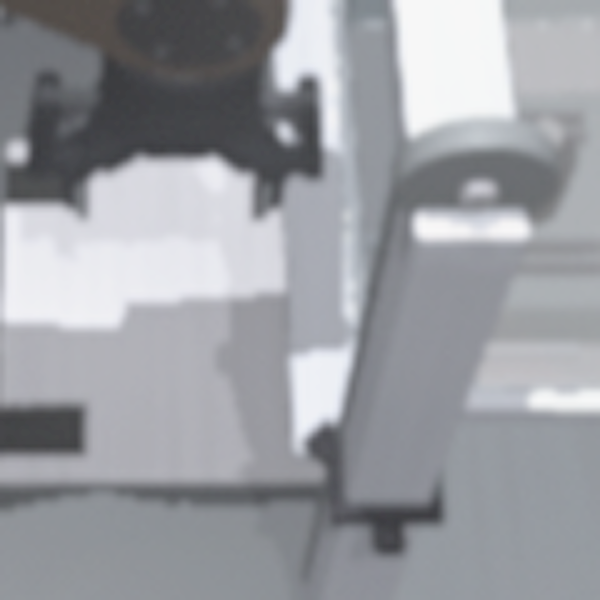

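>>> arm_command(increments=[[[-0.4,0.05,0,0],[-0.4,0,0,0],[-0.4,0,0,0],[-0.4,0,0,0],[-0.4,0,0,0],[-0.4,0.05,0,0],[-0.4,0,0,0],[-0.4,0,0,0],[-0.4,0,0,0],[-0.4,0,0,0],[-0.4,0,0,0],[-0.4,0,0,0],[-0.4,0,0,0],[-0.4,0,0,0],[-0.3,0,0,0],[0,0,0,0]]])

```text
time: 12.32
eef_pos: [0.5791, 0.0261, 0.132]
tcp_rot: [-0.509, -0.491, 0.525, -0.474]
contact_force: [-23.8, -0.0, -1.6]
opening: 0.998
```

```bash
python3 plan.py; python3 - <<'E'
from h import *
s=optics.read_camera("scene");t=optics.read_camera("top")
cv2.imwrite("pics/scene7.png",s);cv2.imwrite("pics/top7.png",t)
cv2.imwrite("pics/s7g.png",cv2.resize(s[200:260,260:340],None,fx=9,fy=9,interpolation=cv2.INTER_CUBIC))
cv2.imwrite("pics/t7g.png",cv2.resize(t[130:190,180:320],None,fx=5.7,fy=5.7,interpolation=cv2.INTER_CUBIC))
E
```

```text
t 12.32 pos [0.5791 0.0261 0.132 ] yaw -0.0685 down [-0.033  0.002 -0.999] F [-23.8  -0.   -1.6] op 0.998 q [-0.13  0.16  1.85 -0.    1.16 -0.06]
```

View pics/s7g.png

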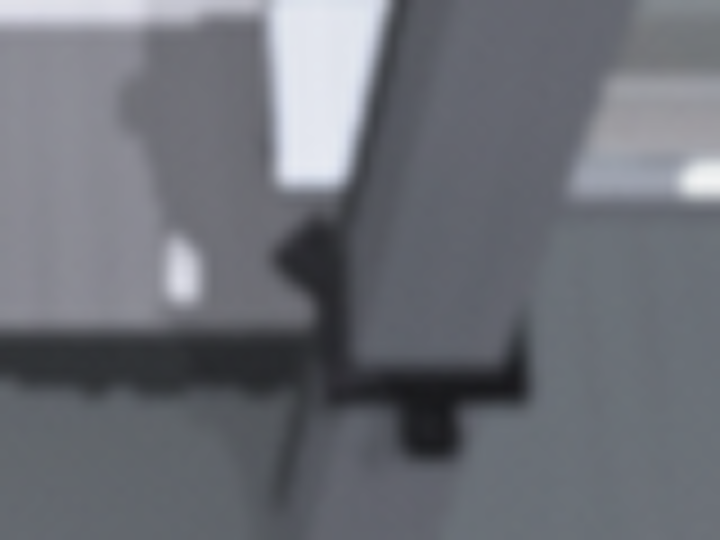

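View pics/t7g.png

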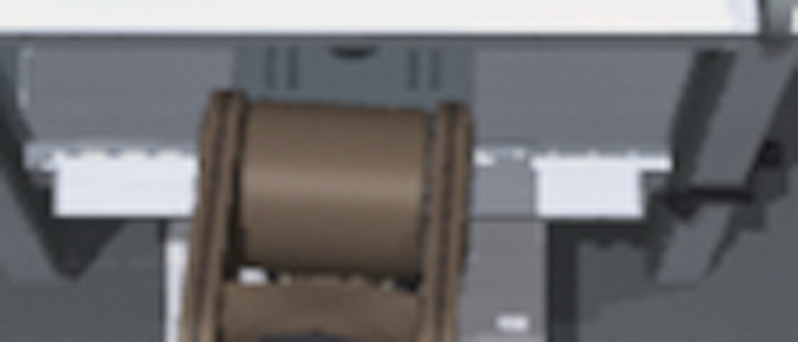

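```bash
cat > c.py <<'E'
from b import *
print("-----")
def led(name,ps):
    for sel in ("scene","top","both"):
        q=[p for p in ps if sel in("both",p[0])]
        def f(z): return np.concatenate([proj(c,W(H,(a[0],a[1],z[0]+.005)))-px for c,a,px in q])
        r=least_squares(f,[.1]);print(name,sel,r.x,r.fun)
L=(-.032,.15,0);Rr=(-.032,-.15,0)
led("start",[("scene",Rr,(237.1,287.85)),("top",L,(176.6,193.6)),("top",Rr,(176.6,289.6))])
led("now",[("scene",Rr,(220.7,290.1)),("top",L,(167.65,189.2)),("top",Rr,(167.65,292.2))])
E
python3 c.py | sed -n '/-----/,$p'
```

```text
-----
start scene [0.096] [-0.0392 -0.2066]
start top [0.0855] [-0.1838 -0.124   0.0379 -0.6798]
start both [0.092] [ 0.5752 -0.3232 -0.6957 -0.3761 -0.4737 -0.5239]
now scene [0.193] [0.1182 0.6236]
now top [0.1902] [-0.1679 -0.1228  0.0582 -0.559 ]
now both [0.192] [ 0.3005  0.5891 -0.3304 -0.2028 -0.1043 -0.5095]
```

>>> arm_command(increments=[[[-0.3,0,0,0],[-0.3,0,0,0],[-0.3,0,0,0],[-0.3,0,0,0],[0,0,0,0],[0,-0.3,0,0],[0,-0.3,0,0],[0,-0.4,0,0],[0,-1,0,0],[0,-2,0,0],[0,-3,0,0],[0,-3,0,0],[0,0,0,0]]])

```text
time: 14.05
eef_pos: [0.491, 0.0324, 0.1513]
tcp_rot: [0.517, 0.482, -0.516, 0.483]
contact_force: [0.6, -0.8, 0.1]
opening: 0.999
```

```bash
python3 plan.py; python3 - <<'E'
from h import *
s=optics.read_camera("scene");t=optics.read_camera("top")
cv2.imwrite("pics/scene8.png",s);cv2.imwrite("pics/top8.png",t)
cv2.imwrite("pics/s8g.png",cv2.resize(s[200:260,260:340],None,fx=9,fy=9,interpolation=cv2.INTER_CUBIC))
cv2.imwrite("pics/t8g.png",cv2.resize(t[130:190,180:320],None,fx=5.7,fy=5.7,interpolation=cv2.INTER_CUBIC))
E
```

```text
t 14.05 pos [0.491  0.0324 0.1513] yaw -0.0688 down [ 0.002 -0.    -1.   ] F [ 0.6 -0.8  0.1] op 0.999 q [-0.14 -0.08  2.06  0.    1.16 -0.07]
```

View pics/s8g.png

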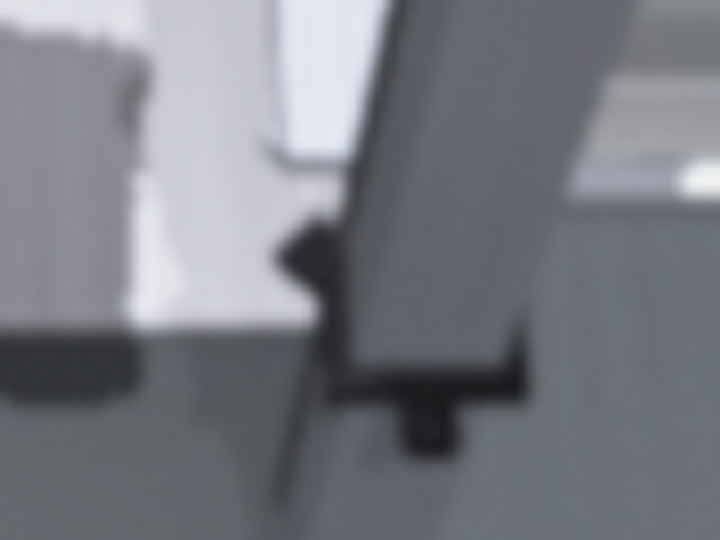

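View pics/t8g.png

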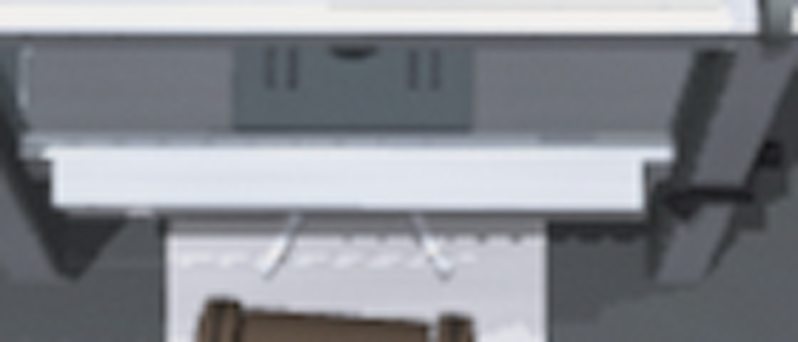

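```bash
cat >> c.py <<'E'
led("now8",[("scene",Rr,(217.3,291.0)),("top",L,(130+211/5.7-.41,180+52/5.7-.41)),("top",Rr,(130+211/5.7-.41,180+643/5.7-.41))])
E
python3 c.py | sed -n '/-----/,$p'
python3 - <<'E'
import cv2
for n,(a,b) in {"s":("scene8",(slice(205,250),slice(280,325))),"t":("top8",(slice(145,180),slice(280,325)))}.items():
    im=cv2.imread(f"pics/{a}.png")[b]; cv2.imwrite(f"pics/{n}9.png",cv2.resize(im,None,fx=14,fy=14,interpolation=cv2.INTER_LANCZOS4))
E
```

```text
-----
start scene [0.096] [-0.0392 -0.2066]
start top [0.0855] [-0.1838 -0.124   0.0379 -0.6798]
start both [0.092] [ 0.5752 -0.3232 -0.6957 -0.3761 -0.4737 -0.5239]
now scene [0.193] [0.1182 0.6236]
now top [0.1902] [-0.1679 -0.1228  0.0582 -0.559 ]
now both [0.192] [ 0.3005  0.5891 -0.3304 -0.2028 -0.1043 -0.5095]
now8 scene [0.2112] [0.0715 0.377 ]
now8 top [0.2012] [-0.1469 -0.1385  0.0796 -0.4449]
now8 both [0.2077] [ 0.7415  0.25   -0.7516 -0.4362 -0.5249 -0.2607]
```

View pics/s9.png

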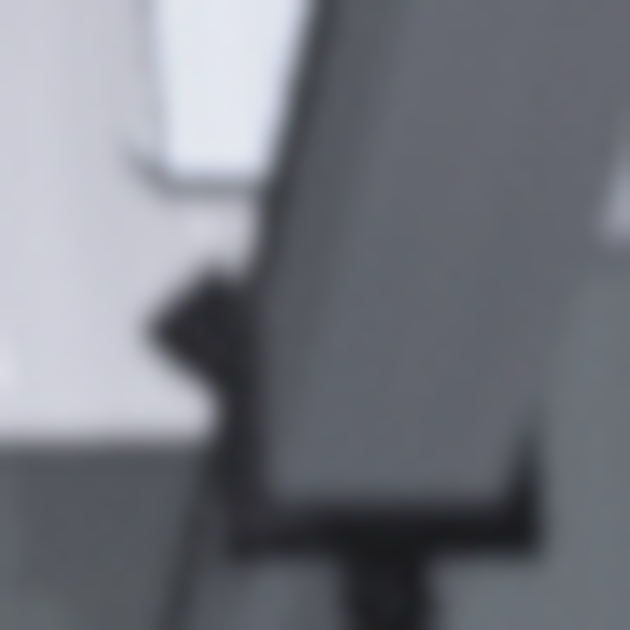

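View pics/t9.png

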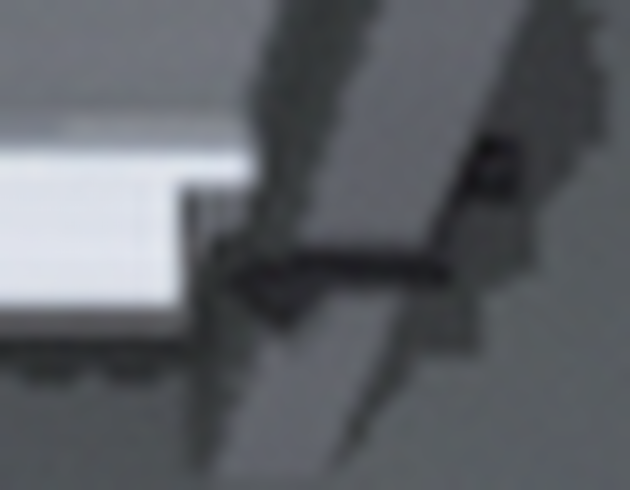

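```bash
cat > d.py <<'E'
from b import *
print("-----")
for n,hx,hy in (("48x",.024,.02),("48y",.02,.024)):
  for z in (.2,.205,.21):
    print(n,z,"scene bot F,B",proj("scene",W(H,(-hx,-.186-hy,z-.005))).round(1),proj("scene",W(H,(hx,-.186-hy,z-.005))).round(1),"topcam F bot L,R",proj("top",W(H,(-hx,-.186+hy,z-.005))).round(1),proj("top",W(H,(-hx,-.186-hy,z-.005))).round(1),"F top R",proj("top",W(H,(-hx,-.186-hy,z+.005))).round(1))
print("post base front right", proj("scene",W(H,(-.018,-.202,0))),proj("scene",W(H,(-.016,-.204,0))),"toppost",proj("scene",W(H,(-.018,-.202,.44))),proj("scene",W(H,(.018,-.202,.44))))
print("topcam post base L R", proj("top",W(H,(-.018,-.17,0))),proj("top",W(H,(-.018,-.202,0))))
E
python3 d.py | sed -n '/-----/,$p'
```

```text
-----
48x 0.2 scene bot F,B [245.2 295.6] [245.  317.9] topcam F bot L,R [165.1 297.1] [165.1 310.7] F top R [164.2 311.2]
48x 0.205 scene bot F,B [244.3 295.8] [244.2 318.3] topcam F bot L,R [164.6 297.2] [164.7 310.9] F top R [163.7 311.4]
48x 0.21 scene bot F,B [243.5 296.1] [243.3 318.6] topcam F bot L,R [164.2 297.4] [164.2 311.2] F top R [163.2 311.6]
48y 0.2 scene bot F,B [246.9 297.6] [246.8 316.2] topcam F bot L,R [163.8 295.7] [163.8 312.1] F top R [162.9 312.5]
48y 0.205 scene bot F,B [246.1 297.8] [246.  316.6] topcam F bot L,R [163.3 295.8] [163.3 312.3] F top R [162.4 312.7]
48y 0.21 scene bot F,B [245.3 298.1] [245.1 316.9] topcam F bot L,R [162.8 296. ] [162.9 312.5] F top R [161.9 312.9]
post base front right [269.8487 291.1691] [270.5893 291.9693] toppost [187.6603 313.3419] [187.5102 336.2746]
topcam post base L R [179.3519 292.7994] [179.3753 302.397 ]
```

```bash
cat > e.py <<'E'
from b import *
print("-----")
for i in range(2):
  P={}
  for c in M:
    optics.read_camera(c)
    for q in("ledge","mark_line"):
        r=optics.place_of(c,q)
        if r:
            P[c,q]=r[0]["at"]; a=(-.032,0) if q=="ledge" else (-.024,-.186)
            z=least_squares(lambda z:proj(c,W(H,(a[0],a[1],z[0])))-r[0]["at"],[.2])
            print(c,q,np.round(r[0]["at"],1),round(r[0]["conf"],2),"z",z.x,z.fun)
  for q in("ledge","mark_line"):
    if ("scene",q) in P and ("top",q) in P: print(q,tri(P["scene",q],P["top",q]))
E
python3 e.py | sed -n '/-----/,$p'
```

```text
-----
scene ledge [163.5 288.5] 0.97 z [0.2008] [-0.1058 -0.8245]
scene mark_line [237.3 294.6] 0.65 z [0.1897] [0.0725 0.3058]
top ledge [166.5 241.2] 0.66 z [0.206] [ 0.0917 -0.9711]
top mark_line [163.  302.1] 0.42 z [0.208] [0.8943 2.2808]
ledge [0.6372 0.02   0.2041]
mark_line [ 0.6354 -0.1607  0.1876]
scene ledge [160.7 285.8] 0.84 z [0.2113] [0.2802 2.1851]
scene mark_line [236.7 295.7] 0.62 z [0.1945] [-0.1425 -0.6008]
top ledge [164.4 240. ] 0.77 z [0.2292] [-0.002   0.0217]
top mark_line [165.6 301.4] 0.49 z [0.1813] [0.7858 2.0038]
ledge [0.6348 0.0219 0.2172]
mark_line [ 0.6346 -0.1579  0.1793]
```

>>> arm_command(increments=[[[-4.2,0,0,0],[-4.2,1,0,0],[0,3,0,0],[0,3,0,0],[0,3,0,0],[0,0.6,0,0],[0,0,0,0]]])

```text
time: 15.62
eef_pos: [0.5901, 0.0258, 0.2309]
tcp_rot: [-0.511, -0.488, 0.522, -0.477]
contact_force: [-19.9, 1.6, -1.5]
opening: 1.002
```

```bash
python3 plan.py .598 .0254 .206 -.069; python3 - <<'E'
from h import *
s=optics.read_camera("scene")
cv2.imwrite("pics/s10g.png",cv2.resize(s[110:230,230:330],None,fx=6,fy=5,interpolation=cv2.INTER_CUBIC))
E
```

```text
t 15.62 pos [0.5901 0.0258 0.2309] yaw -0.0687 down [-0.023  0.002 -1.   ] F [-19.9   1.6  -1.5] op 1.002 q [-0.13  0.09  1.74 -0.    1.33 -0.06]
turn 0.0 then cm x 2.49 y 0.79 z -0.02
 (in present axes: y 0.85 z -0.02 )
```

View pics/s10g.png

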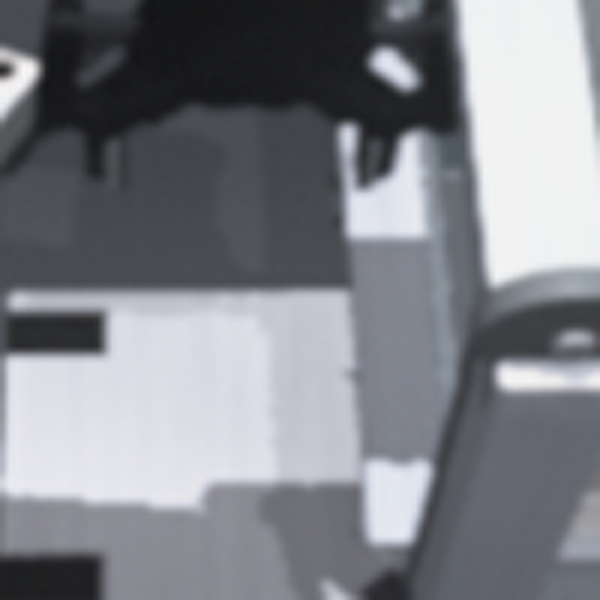

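>>> arm_command(increments=[[[0,-0.8,0,0],[0,-0.6,0,0],[0.5,0,0,0],[0,0,0,0]]])

```text
time: 16.18
eef_pos: [0.5835, 0.0258, 0.2293]
tcp_rot: [-0.517, -0.482, 0.517, -0.482]
contact_force: [0.1, -0.5, 0.3]
opening: 0.997
```

>>> arm_command(increments=[[[0.4,0,0,0],[0,0,0,0]]])

```text
time: 16.42
eef_pos: [0.5834, 0.0258, 0.225]
tcp_rot: [-0.517, -0.483, 0.517, -0.482]
contact_force: [0.0, -0.0, 0.6]
opening: 1.0
```

>>> arm_command(increments=[[[0.4,0,0,0],[0,0,0,0]]])

```text
time: 16.68
eef_pos: [0.5833, 0.0258, 0.2211]
tcp_rot: [-0.517, -0.483, 0.517, -0.482]
contact_force: [0.2, 0.1, 0.9]
opening: 0.997
```

>>> arm_command(increments=[[[0.4,0.2,0,0],[0,0,0,0]]])

```text
time: 16.92
eef_pos: [0.5854, 0.0257, 0.2171]
tcp_rot: [-0.517, -0.483, 0.517, -0.482]
contact_force: [-0.1, 0.6, 0.5]
opening: 1.001
```

>>> arm_command(increments=[[[0.4,0,0,0],[0,0,0,0]]])

```text
time: 17.18
eef_pos: [0.5852, 0.0257, 0.2131]
tcp_rot: [-0.517, -0.483, 0.517, -0.482]
contact_force: [0.7, -0.3, 0.1]
opening: 0.999
```

>>> arm_command(increments=[[[0.4,0,0,0],[0,0,0,0]]])

```text
time: 17.42
eef_pos: [0.5852, 0.0257, 0.2091]
tcp_rot: [-0.517, -0.483, 0.517, -0.482]
contact_force: [0.3, 0.5, -0.0]
opening: 0.996
```

>>> arm_command(increments=[[[0.4,0,0,0],[0,0,0,0]]])

```text
time: 17.68
eef_pos: [0.5852, 0.0257, 0.2051]
tcp_rot: [-0.517, -0.483, 0.517, -0.482]
contact_force: [-0.6, 0.5, 0.7]
opening: 1.001
```

>>> arm_command(increments=[[[0.4,0,0,0],[0,0,0,0]]])

```text
time: 17.92
eef_pos: [0.5852, 0.0257, 0.2011]
tcp_rot: [-0.517, -0.483, 0.517, -0.482]
contact_force: [-0.7, -0.1, -0.6]
opening: 1.004
```

>>> arm_command(increments=[[[0.3,0,0,0],[0,0,0,0]]])

```text
time: 18.18
eef_pos: [0.5853, 0.0257, 0.1983]
tcp_rot: [-0.517, -0.483, 0.517, -0.482]
contact_force: [-0.6, 0.8, -0.9]
opening: 1.0
```

>>> arm_command(increments=[[[0.3,0,0,0],[0,0,0,0]]])

```text
time: 18.42
eef_pos: [0.5853, 0.0257, 0.1953]
tcp_rot: [-0.517, -0.483, 0.517, -0.482]
contact_force: [-0.7, -0.3, 0.1]
opening: 1.0
```

>>> arm_command(increments=[[[0.3,0,0,0],[0,0,0,0]]])

```text
time: 18.68
eef_pos: [0.5853, 0.0257, 0.1922]
tcp_rot: [-0.517, -0.483, 0.517, -0.482]
contact_force: [0.5, 0.4, -0.7]
opening: 0.999
```

```bash
python3 - <<'E'
from h import *
s=optics.read_camera("scene")
cv2.imwrite("pics/s11g.png",cv2.resize(s[110:230,230:330],None,fx=6,fy=5,interpolation=cv2.INTER_CUBIC))
E
```

```text
(no output)
```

View pics/s11g.png

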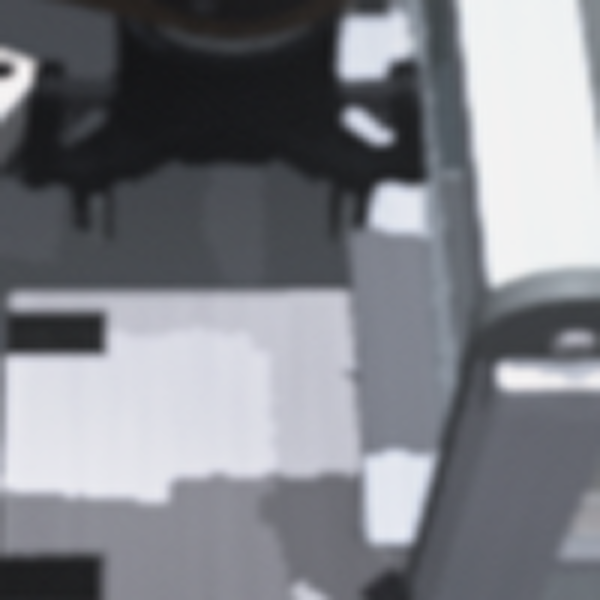

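>>> arm_command(increments=[[[0.4,0,0,0],[0.4,0,0,0],[0,0,0,0]]])

```text
time: 19.1
eef_pos: [0.5851, 0.0257, 0.1839]
tcp_rot: [-0.517, -0.483, 0.517, -0.482]
contact_force: [-0.2, -0.4, 0.6]
opening: 0.998
```

>>> arm_command(increments=[[[0.4,0,0,0],[0,0,0,0]]])

```text
time: 19.35
eef_pos: [0.5852, 0.0257, 0.1802]
tcp_rot: [-0.517, -0.483, 0.517, -0.482]
contact_force: [0.4, -0.7, -0.7]
opening: 1.004
```

>>> arm_command(increments=[[[0.3,0,0,0],[0,0,0,0]]])

```text
time: 19.6
eef_pos: [0.5853, 0.0257, 0.1773]
tcp_rot: [-0.517, -0.483, 0.517, -0.482]
contact_force: [-0.2, 0.4, -0.3]
opening: 0.995
```

>>> arm_command(increments=[[[0.3,0,0,0],[0,0,0,0]]])

```text
time: 19.85
eef_pos: [0.5853, 0.0257, 0.1743]
tcp_rot: [-0.517, -0.483, 0.517, -0.482]
contact_force: [0.5, 0.5, 0.3]
opening: 0.996
```

>>> arm_command(increments=[[[0.3,0,0,0],[0,0,0,0]]])

```text
time: 20.1
eef_pos: [0.5853, 0.0257, 0.1712]
tcp_rot: [-0.517, -0.483, 0.517, -0.482]
contact_force: [-0.3, 0.1, -0.1]
opening: 1.001
```

>>> arm_command(increments=[[[0.3,0,0,0],[0,0,0,0]]])

```text
time: 20.35
eef_pos: [0.5853, 0.0257, 0.1682]
tcp_rot: [-0.517, -0.483, 0.517, -0.482]
contact_force: [0.8, 0.3, -0.2]
opening: 0.998
```

>>> arm_command(increments=[[[0.3,0,0,0],[0,0,0,0]]])

```text
time: 20.6
eef_pos: [0.5853, 0.0257, 0.1652]
tcp_rot: [-0.517, -0.483, 0.517, -0.482]
contact_force: [-0.4, -0.3, -0.4]
opening: 1.003
```

>>> arm_command(increments=[[[0.3,0,0,0],[0,0,0,0]]])

```text
time: 20.85
eef_pos: [0.5853, 0.0257, 0.1623]
tcp_rot: [-0.517, -0.483, 0.517, -0.482]
contact_force: [0.0, 0.1, 0.2]
opening: 0.993
```

>>> arm_command(increments=[[[0.3,0,0,0],[0,0,0,0]]])

```text
time: 21.1
eef_pos: [0.5853, 0.0257, 0.1592]
tcp_rot: [-0.517, -0.483, 0.517, -0.482]
contact_force: [0.2, -0.2, 0.7]
opening: 1.002
```

>>> arm_command(increments=[[[0.2,0,0,0],[0,0,0,0]]])

```text
time: 21.35
eef_pos: [0.5854, 0.0257, 0.1574]
tcp_rot: [-0.517, -0.483, 0.517, -0.482]
contact_force: [1.0, 0.1, -0.1]
opening: 1.001
```

>>> arm_command(increments=[[[0.2,0,0,0],[0,0,0,0]]])

```text
time: 21.6
eef_pos: [0.5857, 0.0256, 0.1558]
tcp_rot: [0.517, 0.482, -0.517, 0.483]
contact_force: [-0.0, -0.8, 0.5]
opening: 1.0
```

>>> arm_command(increments=[[[0.2,0,0,0],[0,0,0,0]]])

```text
time: 21.85
eef_pos: [0.5857, 0.0256, 0.1539]
tcp_rot: [0.517, 0.482, -0.517, 0.483]
contact_force: [-0.2, -0.5, 1.8]
opening: 1.002
```

>>> arm_command(increments=[[[0.2,0,0,0],[0,0,0,0]]])

```text
time: 22.1
eef_pos: [0.5857, 0.0257, 0.1516]
tcp_rot: [0.517, 0.482, -0.517, 0.483]
contact_force: [0.2, -0.8, 3.3]
opening: 0.997
```

```bash
python3 plan.py; python3 - <<'E'
from h import *
s=optics.read_camera("scene")
cv2.imwrite("pics/s12g.png",cv2.resize(s[110:230,230:330],None,fx=6,fy=5,interpolation=cv2.INTER_CUBIC))
E
```

```text
t 22.1 pos [0.5857 0.0257 0.1516] yaw -0.069 down [ 0.001 -0.    -1.   ] F [ 0.2 -0.8  3.3] op 0.997 q [-0.13  0.13  1.84  0.    1.16 -0.06]
```

View pics/s12g.png

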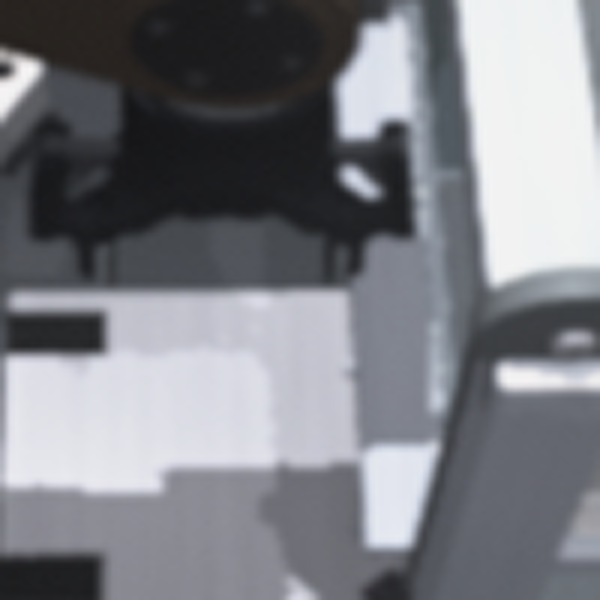

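>>> arm_command(increments=[[[0.2,0,0,0],[0,0,0,0]]])

```text
time: 22.4
eef_pos: [0.5857, 0.0256, 0.1495]
tcp_rot: [0.517, 0.482, -0.517, 0.483]
contact_force: [0.3, 0.4, 1.6]
opening: 1.002
```

>>> arm_command(increments=[[[0.2,0,0,0],[0,0,0,0]]])

```text
time: 22.65
eef_pos: [0.5857, 0.0256, 0.1475]
tcp_rot: [0.517, 0.482, -0.517, 0.483]
contact_force: [1.4, 0.7, 0.9]
opening: 0.998
```

```bash
python3 - <<'E'
from h import *
s=optics.read_camera("scene");t=optics.read_camera("top")
cv2.imwrite("pics/s13.png",cv2.resize(s[205:250,280:325],None,fx=14,fy=14,interpolation=cv2.INTER_LANCZOS4))
cv2.imwrite("pics/t13.png",cv2.resize(t[145:180,280:325],None,fx=14,fy=14,interpolation=cv2.INTER_LANCZOS4))
a=cv2.imread("pics/scene8.png")
print("col292 rows", [int(x) for x in a[212:222,292].mean(1)],[int(x) for x in s[212:222,292].mean(1)])
E
```

```text
col292 rows [224, 223, 223, 223, 210, 175, 154, 176, 197, 203] [231, 231, 230, 230, 231, 232, 231, 217, 170, 120]
```

View pics/s13.png

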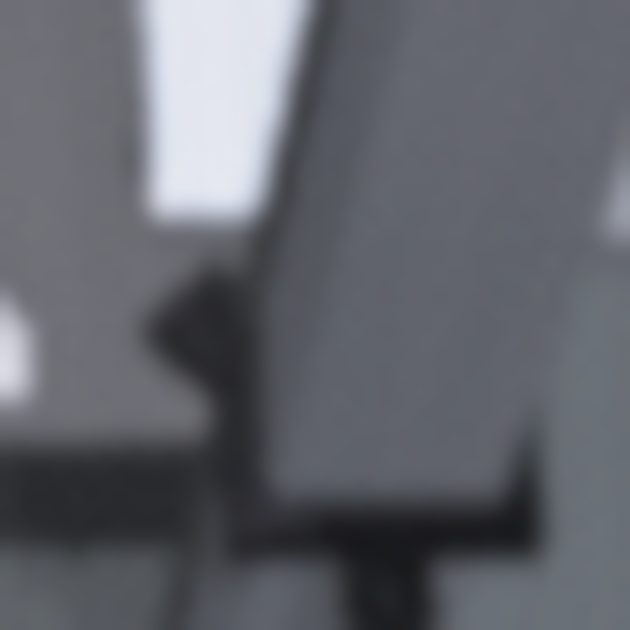

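View pics/t13.png

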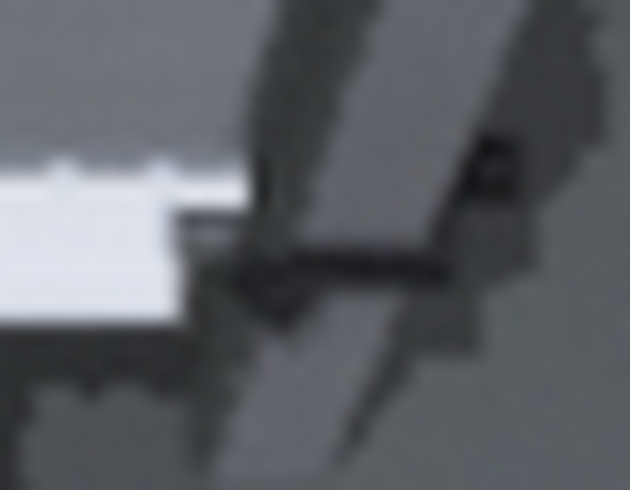

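>>> arm_command(increments=[[[-0.4,-1.0,0,0],[0,-1.5,0,0],[1.0,0,0,0],[1.0,0,0,0],[0,1,0,0],[0,0.5,0,0],[0,0.5,0,0],[0,0,0,0]]])

```text
time: 23.75
eef_pos: [0.5809, 0.0259, 0.1316]
tcp_rot: [-0.517, -0.482, 0.517, -0.482]
contact_force: [0.2, -0.1, 0.6]
opening: 1.001
```

>>> arm_command(increments=[[[0,0.3,0,0],[0,0,0,0]]])

```text
time: 24.0
eef_pos: [0.5805, 0.0259, 0.1307]
tcp_rot: [-0.515, -0.485, 0.519, -0.48]
contact_force: [-9.2, -0.4, 1.8]
opening: 1.0
```

>>> arm_command(increments=[[[0,0.3,0,0],[0,0,0,0]]])

```text
time: 24.25
eef_pos: [0.58, 0.0259, 0.1291]
tcp_rot: [-0.512, -0.487, 0.521, -0.478]
contact_force: [-15.4, -1.6, 1.6]
opening: 1.002
```

>>> arm_command(increments=[[[-0.25,0,0,0],[-0.25,0,0,0],[-0.25,0,0,0],[-0.25,0,0,0],[0,0,0,0]]])

```text
time: 24.88
eef_pos: [0.5799, 0.026, 0.1379]
tcp_rot: [-0.513, -0.487, 0.521, -0.478]
contact_force: [-11.6, -0.1, -3.0]
opening: 0.995
```

```bash
cat > edge.py <<'E'
from h import *
import sys
s=optics.read_camera("scene");t=optics.read_camera("top"); n=sys.argv[1]
cv2.imwrite(f"pics/scene_{n}.png",s);cv2.imwrite(f"pics/top_{n}.png",t)
a=cv2.resize(s[205:250,280:325],None,fx=9,fy=9,interpolation=cv2.INTER_LANCZOS4);b=cv2.resize(t[145:190,280:325],None,fx=9,fy=9,interpolation=cv2.INTER_LANCZOS4)
cv2.imwrite(f"pics/st_{n}.png",np.hstack([a,b[:405]]))
for k in("scene0","scene7","scene8","scene_"+n):
    im=cv2.imread(f"pics/{k}.png"); print(k,[int(x) for x in im[210:242,292].mean(1)])
for k in("top0","top7","top8","top_"+n):
    im=cv2.imread(f"pics/{k}.png"); print(k,[int(x) for x in im[158:182,286].mean(1)])
E
python3 edge.py 14;python3 plan.py
```

```text
scene0 [233, 233, 233, 233, 233, 233, 233, 233, 232, 233, 233, 233, 233, 233, 223, 192, 137, 84, 56, 66, 113, 174, 219, 233, 236, 236, 230, 190, 122, 70, 52, 49]
scene7 [231, 231, 231, 231, 231, 231, 231, 232, 232, 223, 182, 128, 108, 108, 105, 88, 69, 54, 45, 45, 55, 77, 98, 111, 112, 104, 82, 58, 45, 44, 44, 45]
scene8 [226, 225, 224, 223, 223, 223, 210, 175, 154, 176, 197, 203, 204, 201, 190, 160, 114, 73, 50, 57, 93, 145, 186, 204, 204, 179, 131, 93, 84, 85, 84, 82]
scene_14 [230, 230, 230, 230, 229, 230, 229, 227, 212, 167, 120, 108, 111, 110, 104, 89, 70, 54, 45, 44, 55, 76, 99, 110, 112, 104, 82, 57, 45, 44, 43, 45]
top0 [115, 116, 115, 117, 115, 116, 119, 126, 165, 213, 225, 226, 227, 226, 227, 228, 228, 227, 188, 65, 65, 81, 82, 82]
top7 [225, 226, 225, 225, 225, 227, 229, 227, 227, 197, 95, 48, 46, 48, 47, 64, 82, 81, 82, 81, 82, 82, 84, 82]
top8 [224, 225, 225, 225, 228, 228, 225, 224, 185, 99, 81, 48, 48, 62, 81, 81, 81, 82, 82, 81, 82, 82, 82, 82]
top_14 [226, 225, 226, 225, 226, 229, 228, 226, 221, 172, 74, 48, 46, 46, 63, 80, 80, 81, 81, 82, 82, 81, 84, 81]
t 24.98 pos [0.5799 0.026  0.1379] yaw -0.0687 down [-0.018  0.001 -1.   ] F [-12.2  -0.4  -2.3] op 0.998 q [-0.13  0.15  1.85 -0.    1.16 -0.06]
```

View pics/st_14.png

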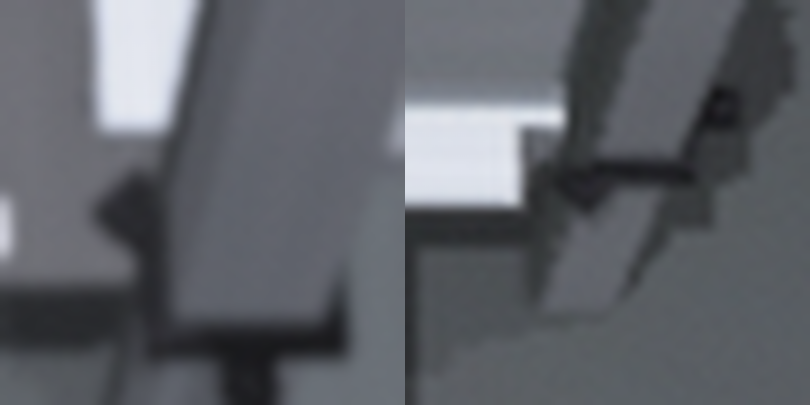

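```bash
python3 - <<'E' | sed -n '/-----/,$p'
from b import *
print("-----")
im=cv2.imread("pics/scene_14.png").mean(2)
for c in (299,301,303,311,313,315,317): print(c,im[234:250,c].astype(int))
def edge(im,c,r0,r1,down):
    pass
for z in(.2,.205,.21):
    print(z,"ledge top edge row at col292 ~",proj("scene",W(H,(-.03,-.15,z+.005))),"end bottom",proj("scene",W(H,(-.03,-.15,z-.005))),"mark bottom",proj("scene",W(H,(-.01,-.206,z-.005))),"mark top edge side",proj("scene",W(H,(-.01,-.206,z+.005))),"inner top",proj("scene",W(H,(-.01,-.202,z+.005))))
t=cv2.imread("pics/top_14.png").mean(2)
for c in(302,304,306,308,310): print(c,t[158:172,c].astype(int))
E
```

```text
-----
299 [ 80  79  80  80  80  76  66  56  47  39  51  78  95 100 100  99]
301 [95 98 98 99 99 93 76 56 42 37 49 76 89 93 91 89]
303 [100 100 100 100 100  94  75  50  34  32  42  64  75  78  80  83]
311 [100 100 100 101 100  94  75  50  32  28  45  71  83  80  78  81]
313 [101 100 101 101 101  96  76  50  32  28  52  84 103 107 109 110]
315 [102 102 101  98  95  85  67  43  30  31  54  89 108 112 112 112]
317 [ 96  90  80  69  60  49  39  35  32  36  59  90 107 111 112 112]
0.2 ledge top edge row at col292 ~ [219.4963 291.881 ] end bottom [221.3567 291.5185] mark bottom [245.1199 302.1417] mark top edge side [243.4642 302.6372] inner top [241.6927 302.5136]
0.205 ledge top edge row at col292 ~ [218.5507 292.0652] end bottom [220.4315 291.6988] mark bottom [244.2967 302.388 ] mark top edge side [242.6222 302.8892] inner top [240.8427 302.7643]
0.21 ledge top edge row at col292 ~ [217.5947 292.2515] end bottom [219.4963 291.881 ] mark bottom [243.4642 302.6372] mark top edge side [241.7706 303.144 ] inner top [239.9831 303.0178]
302 [ 85  84  93  94  68  34  38  46  57  73  86  96 101 101]
304 [ 99  99  99  93  69  34  34  59  89 100 100 101 100 102]
306 [ 99 100  98  93  68  37  35  58  89 101 102  99  92  83]
308 [100 100 100  93  69  40  33  54  75  72  62  61  58  58]
310 [101  97  86  74  59  39  29  43  59  60  59  59  75  93]
```

>>> arm_command(increments=[[[-0.2,0,0,0],[0,0,0,0],[0,-0.3,0,0],[0,-0.3,0,0],[0,-0.4,0,0],[0,-1,0,0],[0,-2,0,0],[0,0,0,0],[0,0,0,0],[0,0,0,0]]])

```text
time: 26.22
eef_pos: [0.5472, 0.0282, 0.1439]
tcp_rot: [0.517, 0.482, -0.517, 0.483]
contact_force: [0.1, -0.1, 0.1]
opening: 1.001
```

```bash
python3 edge.py 15|grep 15;python3 plan.py
```

```text
scene8 [226, 225, 224, 223, 223, 223, 210, 175, 154, 176, 197, 203, 204, 201, 190, 160, 114, 73, 50, 57, 93, 145, 186, 204, 204, 179, 131, 93, 84, 85, 84, 82]
scene_15 [230, 230, 230, 230, 229, 229, 228, 223, 197, 151, 114, 108, 110, 111, 104, 89, 69, 53, 45, 45, 55, 77, 99, 111, 113, 104, 81, 57, 46, 44, 44, 45]
top0 [115, 116, 115, 117, 115, 116, 119, 126, 165, 213, 225, 226, 227, 226, 227, 228, 228, 227, 188, 65, 65, 81, 82, 82]
top_15 [227, 225, 226, 225, 226, 228, 227, 226, 209, 143, 76, 47, 48, 49, 64, 81, 80, 80, 81, 82, 82, 82, 83, 83]
t 26.32 pos [0.547  0.0283 0.1437] yaw -0.0691 down [ 0. -0. -1.] F [-0.2 -0.2  0.1] op 1.002 q [-0.13  0.06  1.94  0.    1.14 -0.06]
```

View pics/st_15.png

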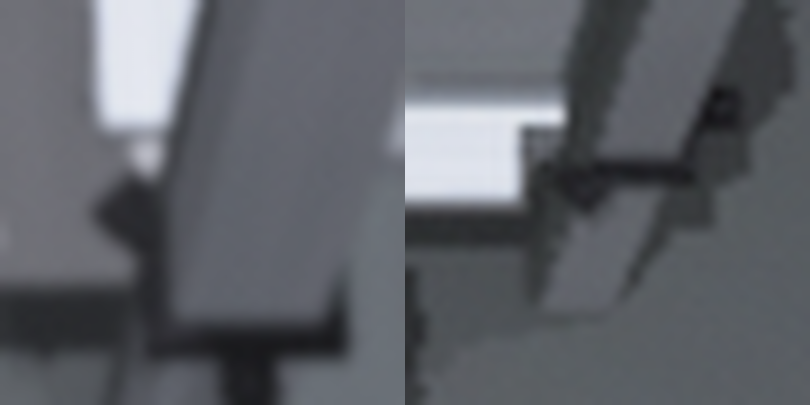

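```bash
python3 plan.py .4851 -.2951 .10 -1.104
```

```text
t 26.32 pos [0.547  0.0283 0.1437] yaw -0.0691 down [ 0. -0. -1.] F [-0.2 -0.2  0.1] op 1.002 q [-0.13  0.06  1.94  0.    1.14 -0.06]
turn 1.035 then cm x 4.37 y 26.09 z 20.08
 (in present axes: y -3.95 z 32.69 )
```

>>> arm_command(increments=[[[0,-0.8,4.1,0],[0,-0.8,4.1,0],[0,-0.6,4.1,0],[0,-0.4,4.1,0],[0,-0.4,4.1,0],[0,-0.4,4.1,0],[0,-0.3,4.1,0],[0,-0.25,4.0,0],[0,0,0,0.173],[0,0,0,0.173],[0,0,0,0.173],[0,0,0,0.173],[0,0,0,0.173],[0,0,0,0.17],[0,0,0,0]]])

```text
time: 28.2
eef_pos: [0.4848, -0.2953, 0.1435]
tcp_rot: [-0.688, -0.164, 0.688, -0.164]
contact_force: [0.6, -0.2, -0.2]
opening: 1.001
```

```bash
python3 plan.py .4851 -.2951 .008 -1.104; python3 edge.py 16|grep 16; python3 - <<'E'
import cv2
t=cv2.imread("pics/scene_16.png"); cv2.imwrite("pics/s16g.png",cv2.resize(t[240:360,170:290],None,fx=5,fy=5,interpolation=cv2.INTER_CUBIC))
E
```

```text
t 28.2 pos [ 0.4848 -0.2953  0.1435] yaw -1.1021 down [-0.  0. -1.] F [ 0.6 -0.2 -0.2] op 1.001 q [-0.73  0.1   1.89 -0.    1.15  0.38]
turn 0.002 then cm x 13.55 y -0.0 z -0.04
 (in present axes: y -0.0 z -0.04 )
scene8 [226, 225, 224, 223, 223, 223, 210, 175, 154, 176, 197, 203, 204, 201, 190, 160, 114, 73, 50, 57, 93, 145, 186, 204, 204, 179, 131, 93, 84, 85, 84, 82]
scene_16 [230, 230, 230, 229, 229, 229, 228, 222, 198, 163, 163, 188, 201, 202, 191, 160, 116, 74, 53, 59, 95, 145, 186, 206, 204, 181, 132, 92, 85, 86, 86, 84]
top0 [115, 116, 115, 117, 115, 116, 119, 126, 165, 213, 225, 226, 227, 226, 227, 228, 228, 227, 188, 65, 65, 81, 82, 82]
top_16 [228, 225, 225, 225, 226, 228, 228, 226, 209, 143, 77, 48, 47, 46, 63, 82, 81, 81, 81, 80, 81, 81, 83, 82]
```

View pics/s16g.png

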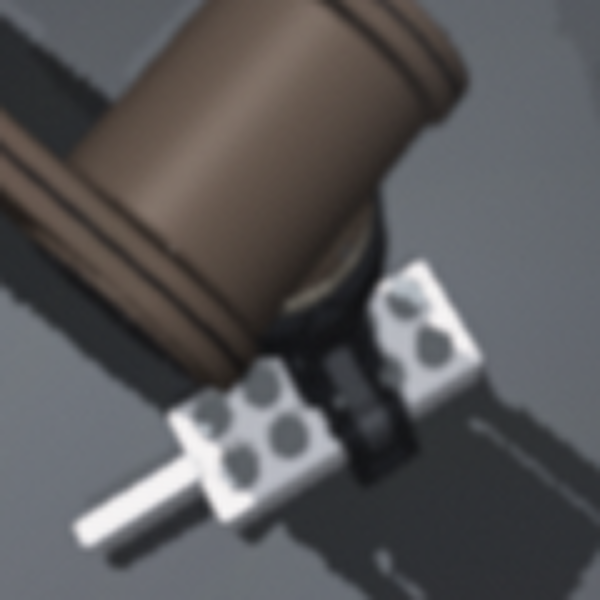

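View pics/st_16.png

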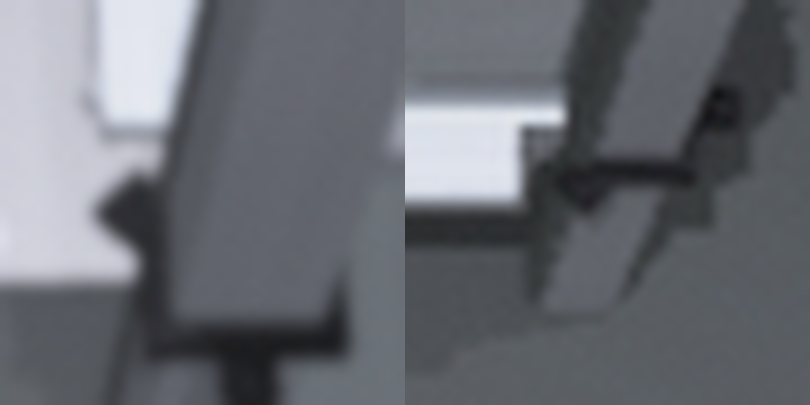

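>>> arm_command(increments=[[[3,0,0,0.002],[3,0,0,0],[3,0,0,0],[2,0,0,0],[1.5,0,0,0],[1,0,0,0],[0,0,0,0]]])

```text
time: 29.18
eef_pos: [0.4845, -0.295, 0.0083]
tcp_rot: [-0.688, -0.163, 0.688, -0.163]
contact_force: [0.1, 0.2, 0.1]
opening: 1.001
```

>>> arm_command(increments=[[[0,0,0,0],[0,0,0,0],[0,0,0,0],[0,0,0,0],[0,0,0,0],[0,0,0,0]]], grip=4.5, grip_force=50)

```text
time: 29.92
eef_pos: [0.4853, -0.2958, 0.0092]
tcp_rot: [0.688, 0.162, -0.688, 0.163]
contact_force: [0.3, -1.2, 2.0]
opening: 0.526
```

```bash
python3 plan.py; python3 edge.py 17|grep _17; python3 - <<'E'
import cv2
t=cv2.imread("pics/scene_17.png"); cv2.imwrite("pics/s17g.png",cv2.resize(t[250:370,170:290],None,fx=5,fy=5,interpolation=cv2.INTER_CUBIC))
E
```

```text
t 29.93 pos [ 0.4853 -0.2958  0.0092] yaw -1.106 down [ 0.001 -0.001 -1.   ] F [ 0.3 -1.2  2. ] op 0.526 q [-0.73  0.28  1.96 -0.    0.89  0.38]
scene_17 [230, 230, 230, 229, 229, 229, 228, 222, 198, 164, 163, 189, 202, 202, 190, 160, 115, 75, 53, 59, 94, 146, 187, 205, 205, 181, 132, 93, 86, 86, 85, 84]
top_17 [227, 224, 225, 225, 226, 228, 227, 226, 209, 142, 77, 48, 47, 47, 63, 82, 80, 81, 82, 82, 82, 82, 81, 82]
```

View pics/s17g.png

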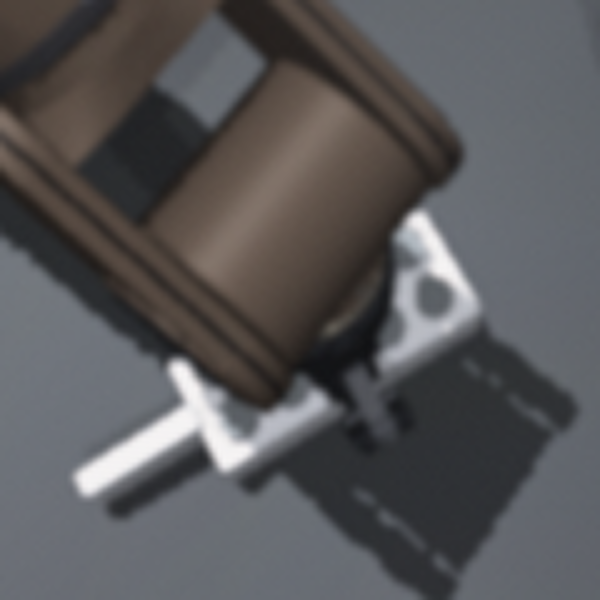

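>>> arm_command(increments=[[[0,0,0,0],[0,0,0,0],[0,0,0,0]]], grip=3.5, grip_force=60)

```text
time: 30.4
eef_pos: [0.4853, -0.2959, 0.0096]
tcp_rot: [0.688, 0.162, -0.688, 0.163]
contact_force: [1.0, -0.9, 4.6]
opening: 0.487
```

>>> arm_command(increments=[[[-0.5,0,0,0],[-1,0,0,0],[-1.5,0,0,0],[0,0,0,0]]], grip=3, grip_force=60)

```text
time: 30.9
eef_pos: [0.4857, -0.2959, 0.0405]
tcp_rot: [0.689, 0.162, -0.687, 0.164]
contact_force: [0.3, 0.5, -4.1]
opening: 0.481
```

```bash
python3 plan.py; python3 edge.py 18|grep _18; python3 - <<'E'
import cv2
t=cv2.imread("pics/scene_18.png"); cv2.imwrite("pics/s18g.png",cv2.resize(t[250:370,170:290],None,fx=5,fy=5,interpolation=cv2.INTER_CUBIC))
E
```

```text
t 30.9 pos [ 0.4857 -0.2959  0.0405] yaw -1.106 down [ 0.003 -0.002 -1.   ] F [ 0.3  0.5 -4.1] op 0.481 q [-0.73  0.24  1.95  0.    0.95  0.38]
scene_18 [230, 230, 230, 229, 230, 229, 228, 223, 198, 162, 163, 188, 201, 202, 190, 160, 115, 74, 53, 59, 94, 145, 186, 205, 204, 181, 132, 93, 86, 86, 86, 83]
top_18 [228, 225, 226, 225, 226, 229, 227, 227, 209, 142, 77, 47, 48, 48, 63, 80, 81, 81, 82, 82, 81, 81, 82, 83]
```

View pics/s18g.png

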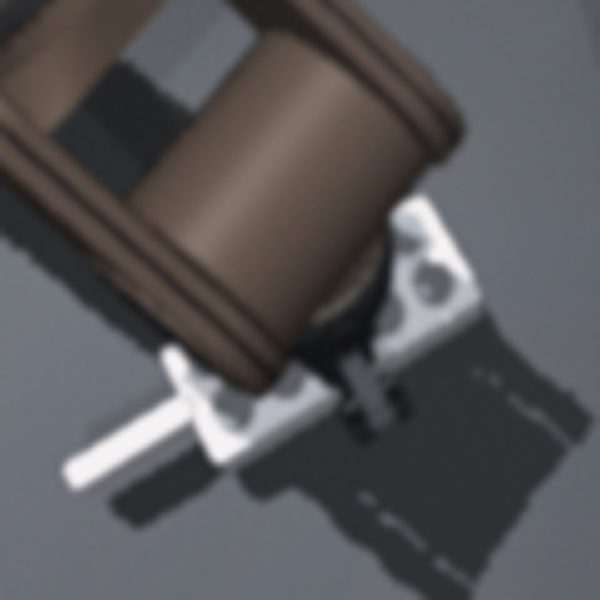

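```bash
python3 - <<'E' | tail -1
from b import *
print(W(H,(-.108,0,0)))
E
python3 plan.py .5603 .0280 .06 -1.640
```

```text
[0.5603 0.028  0.    ]
t 31.0 pos [ 0.4847 -0.2951  0.039 ] yaw -1.106 down [ 0. -0. -1.] F [-1.  -0.1 -4. ] op 0.488 q [-0.73  0.24  1.95  0.    0.95  0.38]
turn 0.534 then cm x -2.1 y -32.76 z -5.31
 (in present axes: y -25.5 z -21.24 )
```

>>> arm_command(increments=[[[-1.1,0,0,0.09],[-1,0,0,0.09],[0,0,0,0.09],[0,0,0,0.09],[0,0,0,0.09],[0,0,0,0.084],[0,-1.5,-0.2,0],[0,-3,-0.5,0],[0,-3.3,-0.55,0],[0,-3.3,-0.55,0],[0,-3.3,-0.55,0],[0,-3.3,-0.55,0],[0,-3.3,-0.55,0],[0,-3.3,-0.55,0],[0,-3,-0.5,0],[0,-2.5,-0.4,0],[0,-2,-0.3,0],[0,-0.96,-0.1,0],[0,0,0,0],[0,0,0,0]]])

```text
time: 33.5
eef_pos: [0.5601, 0.0274, 0.0596]
tcp_rot: [-0.707, 0.025, 0.707, 0.024]
contact_force: [0.1, -0.1, -5.2]
opening: 0.486
```

```bash
python3 plan.py .5603 .0280 .019 -1.640; python3 edge.py 19|grep _19; python3 - <<'E'
import cv2
t=cv2.imread("pics/scene_19.png"); cv2.imwrite("pics/s19g.png",cv2.resize(t[120:260,180:330],None,fx=4,fy=4,interpolation=cv2.INTER_CUBIC))
t=cv2.imread("pics/top_19.png"); cv2.imwrite("pics/t19g.png",cv2.resize(t[130:270,170:320],None,fx=4,fy=4,interpolation=cv2.INTER_CUBIC))
E
```

```text
t 33.5 pos [0.5601 0.0274 0.0596] yaw -1.6403 down [-0. -0. -1.] F [ 0.1 -0.1 -5.2] op 0.486 q [-0.13  0.19  1.96 -0.    0.99  1.51]
turn -0.0 then cm x 4.06 y -0.06 z -0.02
 (in present axes: y -0.06 z -0.02 )
scene_19 [230, 230, 230, 229, 229, 228, 228, 221, 196, 152, 128, 131, 132, 132, 124, 99, 71, 53, 43, 43, 54, 76, 98, 109, 112, 104, 81, 57, 52, 69, 79, 80]
top_19 [227, 225, 226, 224, 226, 229, 227, 226, 209, 142, 75, 46, 46, 46, 63, 81, 81, 82, 81, 82, 82, 83, 83, 82]
```

View pics/s19g.png

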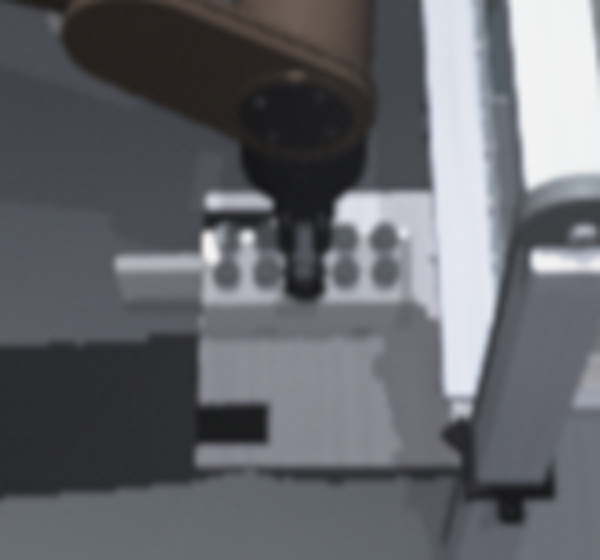

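View pics/t19g.png

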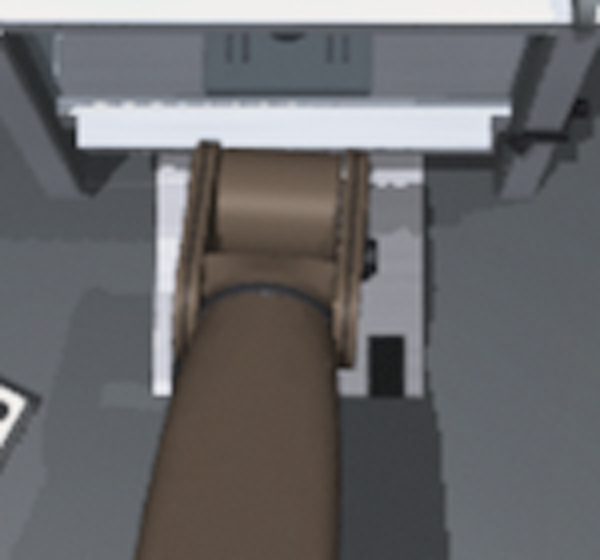

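>>> arm_command(increments=[[[1.5,0,0,0],[1.5,0,0,0],[0.6,0,0,0],[0.3,0,0,0],[0.2,0,0,0],[0,0,0,0]]])

```text
time: 34.35
eef_pos: [0.5604, 0.028, 0.0189]
tcp_rot: [0.707, -0.024, -0.707, -0.024]
contact_force: [-0.4, 0.5, -3.9]
opening: 0.486
```

>>> arm_command(increments=[[[0.15,0,0,0],[0.1,0,0,0],[0,0,0,0]]])

```text
time: 34.72
eef_pos: [0.5608, 0.028, 0.0176]
tcp_rot: [0.707, -0.024, -0.706, -0.024]
contact_force: [-3.8, 1.4, 5.9]
opening: 0.486
```

>>> arm_command(increments=[[[0,0,0,0],[0,0,0,0],[0,0,0,0],[0,0,0,0],[0,0,0,0],[-1.5,0,0,0],[-3,0,0,0],[-4,0,0,0],[-3,0,0,0],[0,0,0,0]]], grip=8.5)

```text
time: 35.98
eef_pos: [0.5628, 0.0277, 0.1356]
tcp_rot: [0.71, -0.025, -0.704, -0.024]
contact_force: [0.7, -0.2, 0.3]
opening: 0.996
```

```bash
python3 plan.py ; python3 edge.py 20|grep _20; python3 - <<'E'
import cv2
t=cv2.imread("pics/scene_20.png"); cv2.imwrite("pics/s20g.png",cv2.resize(t[140:260,180:300],None,fx=5,fy=5,interpolation=cv2.INTER_CUBIC))
E
```

```text
t 35.98 pos [0.5628 0.0277 0.1356] yaw -1.6399 down [ 0.008 -0.001 -1.   ] F [ 0.7 -0.2  0.3] op 0.996 q [-0.13  0.1   1.91  0.    1.12  1.51]
scene_20 [230, 230, 230, 229, 229, 229, 228, 222, 197, 150, 113, 107, 111, 110, 104, 88, 69, 52, 44, 43, 54, 76, 98, 110, 112, 104, 81, 57, 44, 43, 43, 45]
top_20 [227, 225, 225, 225, 226, 229, 227, 226, 209, 143, 76, 47, 47, 46, 64, 82, 81, 81, 82, 81, 82, 83, 82, 82]
```

View pics/s20g.png

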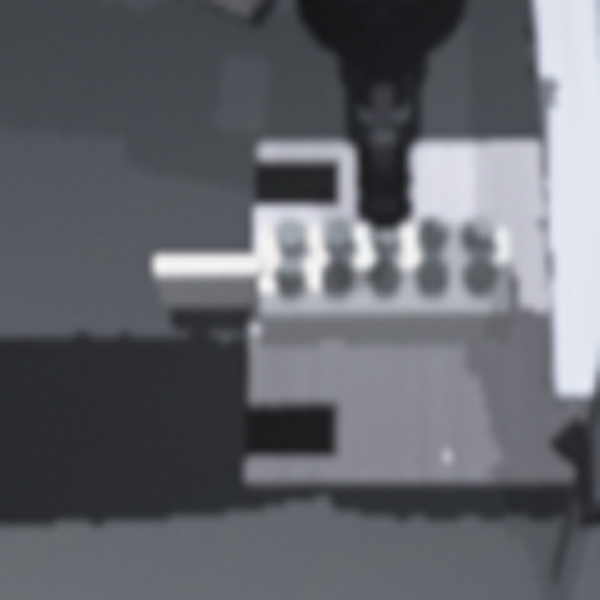

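```bash
cat > rk.py <<'E'
from b import *
def fit(obs,z0=.008):
    g=lambda p: np.concatenate([proj(c,W(p,(q[0]/1e3,q[1]/1e3,q[2]/1e3+z0)))-px for c,q,px in obs])
    r=least_squares(g,[.56,.03,-.07]); p=r.x
    c,s=np.cos(H[2]),np.sin(H[2]); d=p[:2]-H[:2]
    print("RACK world",p,"hood x,y",c*d[0]+s*d[1],-s*d[0]+c*d[1],"dyaw",p[2]-H[2]);print(r.fun.reshape(-1,2)); return p
E
cat > r1.py <<'E'
from rk import *
print("-----")
S=lambda x,y:(y/5+140-.4,x/5+180-.4)
fit([("scene",(-128,0,50),S(152,264)),("scene",(-70,-28,44),S(262,311)),("scene",(70,-28,44),S(500,304)),("scene",(-70,0,50),S(257,263)),("scene",(-70,28,44),S(257,207))])
E
python3 r1.py| sed -n '/-----/,$p'; python3 - <<'E'
import cv2
t=cv2.imread("pics/scene_20.png"); cv2.imwrite("pics/s20h.png",cv2.resize(t[175:215,205:290],None,fx=9,fy=9,interpolation=cv2.INTER_CUBIC))
E
```

```text
-----
RACK world [ 0.5595  0.0324 -0.0539] hood x,y -0.10912878653677732 0.004273820576934034 dyaw 0.015489471432265284
[[-0.7796 -0.399 ]
 [-0.5814 -1.3533]
 [-0.2237  2.1838]
 [-1.0035 -0.3587]
 [ 2.499  -0.079 ]]
```

View pics/s20h.png

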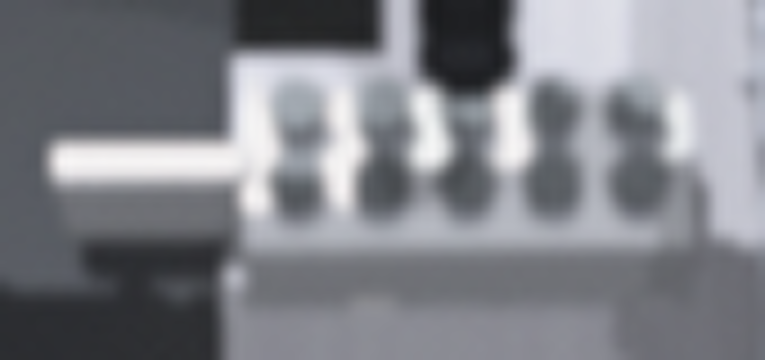

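```bash
cat > r2.py <<'E'
from rk import *
print("-----")
S=lambda x,y:(y/9+175-.45,x/9+205-.45)
fit([("scene",(-128,-6,50),S(55,184)),("scene",(-128,6,50),S(46,145)),("scene",(-70,-28,44),S(240,250)),("scene",(70,-28,44),S(692,241)),("scene",(-70,-6,50),S(240,183))])
E
python3 r2.py| sed -n '/-----/,$p'; python3 plan.py .445 .036 .1 -1.64
```

```text
-----
RACK world [ 0.5604  0.0284 -0.053 ] hood x,y -0.1079616739987387 0.00036240405898449544 dyaw 0.01632707150856775
[[-0.1768 -0.8073]
 [ 0.3277  0.3688]
 [ 0.1809 -0.176 ]
 [ 0.0968  0.8343]
 [-0.5085 -0.2205]]
t 36.08 pos [0.56   0.028  0.1313] yaw -1.64 down [ 0. -0. -1.] F [-1.1  0.2  0.6] op 0.995 q [-0.13  0.1   1.92 -0.    1.12  1.51]
turn -0.0 then cm x 3.13 y -0.0 z 11.53
 (in present axes: y -0.0 z 11.53 )
```

>>> arm_command(increments=[[[0,0,2,0],[0,0,3,0],[0,0,3,0],[0,0,2.5,0],[0,0,1,0],[3,0,0,0],[3,0,0,0],[2.5,0,0,0],[1.5,0,0,0],[0.3,0,0,0],[0,0,0,0]]], grip=5)

```text
time: 37.45
eef_pos: [0.446, 0.0359, 0.0285]
tcp_rot: [0.707, -0.024, -0.706, -0.024]
contact_force: [-0.3, 0.8, 0.1]
opening: 0.589
```

```bash
python3 plan.py .445 .036 .028 -1.64; python3 edge.py 21|grep _21; python3 - <<'E'
import cv2
t=cv2.imread("pics/scene_21.png"); cv2.imwrite("pics/s21g.png",cv2.resize(t[140:260,180:300],None,fx=5,fy=5,interpolation=cv2.INTER_CUBIC))
E
```

```text
t 37.45 pos [0.446  0.0359 0.0285] yaw -1.64 down [ 0.001 -0.    -1.   ] F [-0.3  0.8  0.1] op 0.589 q [-0.15 -0.    2.24 -0.    0.9   1.49]
turn 0.0 then cm x 0.05 y -0.01 z 0.1
 (in present axes: y -0.01 z 0.1 )
scene_21 [230, 230, 229, 229, 229, 229, 227, 222, 197, 162, 163, 188, 201, 202, 190, 159, 115, 73, 52, 57, 94, 145, 186, 205, 204, 180, 131, 92, 85, 86, 85, 83]
top_21 [228, 225, 225, 225, 226, 228, 227, 226, 209, 143, 77, 48, 48, 47, 64, 81, 82, 81, 81, 82, 82, 83, 83, 82]
```

View pics/s21g.png

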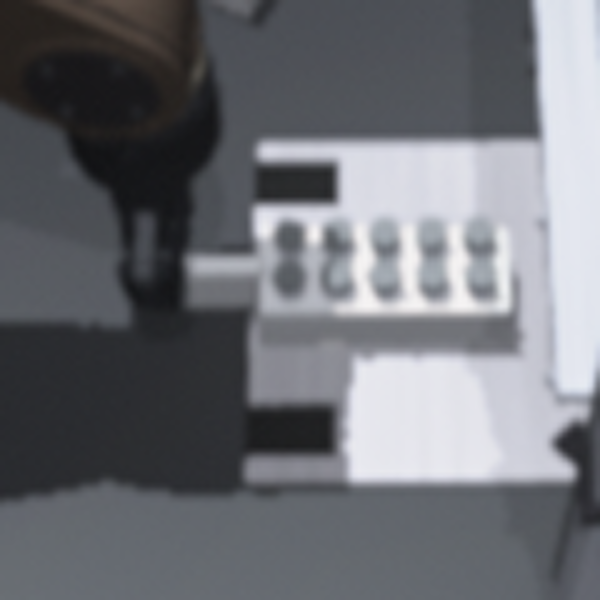

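>>> arm_command(increments=[[[0,0,0,0],[0,0,0,0],[0,0,0,0],[0,0,0,0],[0,0,0,0],[0,0,0,0]]], grip=0.6, grip_force=30)

```text
time: 38.3
eef_pos: [0.4455, 0.036, 0.0281]
tcp_rot: [-0.707, 0.024, 0.707, 0.024]
contact_force: [0.4, -0.1, 0.0]
opening: 0.068
```

>>> arm_command(increments=[[[0,0,-0.5,0],[0,0,-1,0],[0,0,-1,0],[0,0,-1,0],[0,0,0,0]]])

```text
time: 38.92
eef_pos: [0.4814, 0.0334, 0.0283]
tcp_rot: [0.707, -0.024, -0.706, -0.024]
contact_force: [-0.2, 1.4, -0.1]
opening: 0.071
```

```bash
python3 plan.py ; python3 edge.py 22|grep _22; python3 - <<'E'
import cv2
t=cv2.imread("pics/scene_22.png"); cv2.imwrite("pics/s22g.png",cv2.resize(t[140:260,180:300],None,fx=5,fy=5,interpolation=cv2.INTER_CUBIC))
E
```

```text
t 38.92 pos [0.4814 0.0334 0.0283] yaw -1.64 down [ 0.001 -0.    -1.   ] F [-0.2  1.4 -0.1] op 0.071 q [-0.14  0.08  2.16 -0.    0.9   1.5 ]
scene_22 [230, 230, 230, 229, 229, 229, 228, 222, 197, 162, 162, 188, 201, 201, 190, 159, 113, 73, 52, 57, 93, 145, 186, 205, 204, 179, 131, 93, 85, 86, 84, 82]
top_22 [228, 225, 226, 225, 227, 229, 227, 226, 209, 142, 77, 47, 46, 47, 64, 81, 81, 82, 82, 82, 82, 81, 82, 82]
```

View pics/s22g.png

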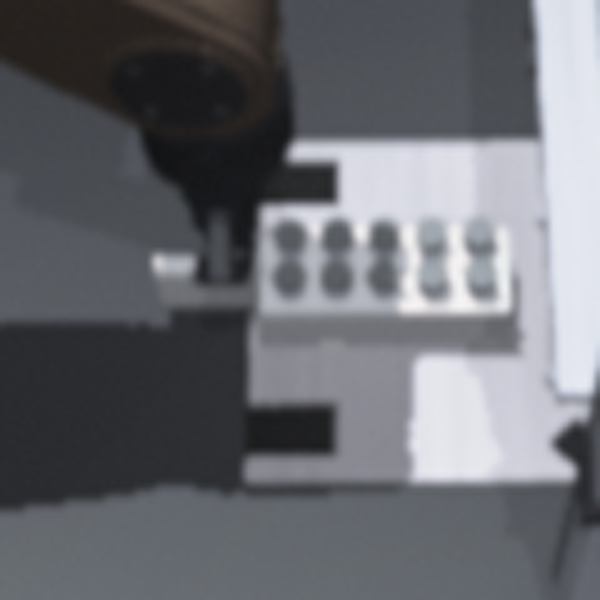

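>>> arm_command(increments=[[[0,0,1,0],[0,0,1.5,0],[0,0,1.1,0],[0,0,0,0],[0,0,0,0],[0,0,0,0]]])

```text
time: 39.78
eef_pos: [0.445, 0.0359, 0.0284]
tcp_rot: [0.707, -0.025, -0.706, -0.024]
contact_force: [0.4, -0.2, -1.0]
opening: 0.072
```

>>> arm_command(increments=[[[0,0,0,0],[0,0,0,0],[0,0,0,0],[0,0,0,0]]], grip=0, grip_force=40)

```text
time: 40.28
eef_pos: [0.4445, 0.036, 0.0281]
tcp_rot: [-0.707, 0.024, 0.707, 0.024]
contact_force: [-0.4, 0.3, 1.4]
opening: -0.001
```

>>> arm_command(increments=[[[0,0,-0.5,0],[0,0,-1,0],[0,0,-1,0],[0,0,0,0]]])

```text
time: 40.78
eef_pos: [0.4706, 0.0341, 0.0284]
tcp_rot: [0.707, -0.025, -0.706, -0.024]
contact_force: [-0.4, 0.3, 0.1]
opening: -0.005
```

```bash
python3 plan.py ; python3 edge.py 23|grep _23; python3 - <<'E'
import cv2
t=cv2.imread("pics/scene_23.png"); cv2.imwrite("pics/s23g.png",cv2.resize(t[140:260,180:300],None,fx=5,fy=5,interpolation=cv2.INTER_CUBIC))
E
```

```text
t 40.77 pos [0.4706 0.0341 0.0284] yaw -1.6401 down [ 0.001 -0.    -1.   ] F [-0.4  0.3  0.1] op -0.005 q [-0.14  0.06  2.18  0.    0.9   1.5 ]
scene_23 [230, 230, 230, 229, 229, 229, 228, 221, 197, 162, 162, 188, 201, 201, 190, 160, 115, 73, 52, 58, 93, 145, 186, 205, 204, 180, 131, 92, 84, 85, 84, 83]
top_23 [228, 225, 226, 225, 226, 228, 227, 226, 209, 143, 76, 47, 47, 46, 64, 81, 81, 81, 81, 82, 82, 82, 83, 82]
```

View pics/s23g.png

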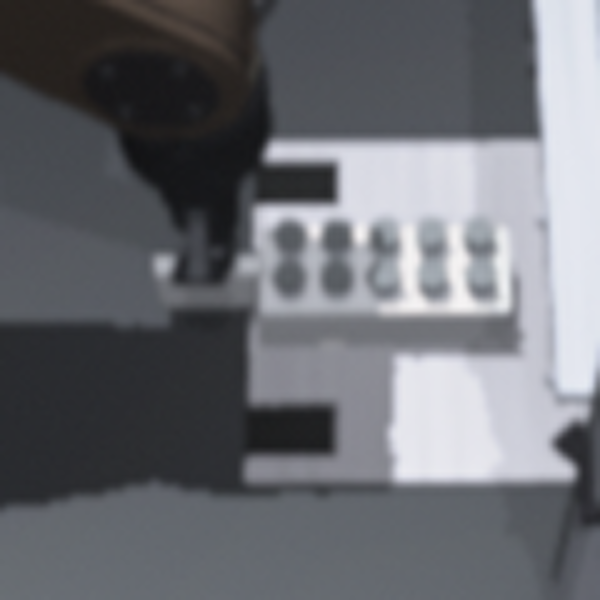

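>>> arm_command(increments=[[[0,0,1.2,0],[0,0,1.3,0],[0,0,0,0],[1,0,0,0],[1,0,0,0],[0.8,0,0,0],[0,0,0,0]]], grip=5)

```text
time: 41.75
eef_pos: [0.4436, 0.0361, -0.001]
tcp_rot: [-0.706, 0.024, 0.708, 0.025]
contact_force: [0.1, -0.3, 0.6]
opening: 0.589
```

>>> arm_command(increments=[[[0,0,0,0],[0,0,0,0],[0,0,0,0],[0,0,0,0],[0,0,0,0]]], grip=0, grip_force=40)

```text
time: 42.38
eef_pos: [0.4449, 0.036, 0.0006]
tcp_rot: [0.707, -0.024, -0.706, -0.024]
contact_force: [-1.4, 0.8, 3.8]
opening: 0.129
```

>>> arm_command(increments=[[[0,0,-0.5,0],[0,0,-1,0],[0,0,-1,0],[0,0,-1,0],[0,0,-1,0],[0,0,0,0]]])

```text
time: 43.12
eef_pos: [0.4902, 0.0328, 0.0006]
tcp_rot: [0.707, -0.024, -0.706, -0.024]
contact_force: [0.3, 0.2, 2.5]
opening: 0.132
```

```bash
python3 plan.py ; python3 edge.py 24|grep _24; python3 - <<'E'
import cv2
t=cv2.imread("pics/scene_24.png"); cv2.imwrite("pics/s24g.png",cv2.resize(t[140:260,190:340],None,fx=5,fy=5,interpolation=cv2.INTER_CUBIC))
E
```

```text
t 43.12 pos [0.4902 0.0328 0.0006] yaw -1.64 down [ 0.001 -0.    -1.   ] F [0.3 0.2 2.5] op 0.132 q [-0.14  0.15  2.15  0.    0.84  1.5 ]
scene_24 [230, 230, 230, 229, 229, 229, 228, 221, 197, 162, 162, 188, 201, 201, 190, 159, 115, 73, 51, 57, 93, 145, 186, 205, 205, 179, 132, 92, 85, 85, 85, 82]
top_24 [227, 225, 226, 225, 226, 228, 227, 226, 209, 143, 77, 46, 47, 46, 65, 81, 81, 80, 82, 81, 81, 82, 82, 82]
```

View pics/s24g.png

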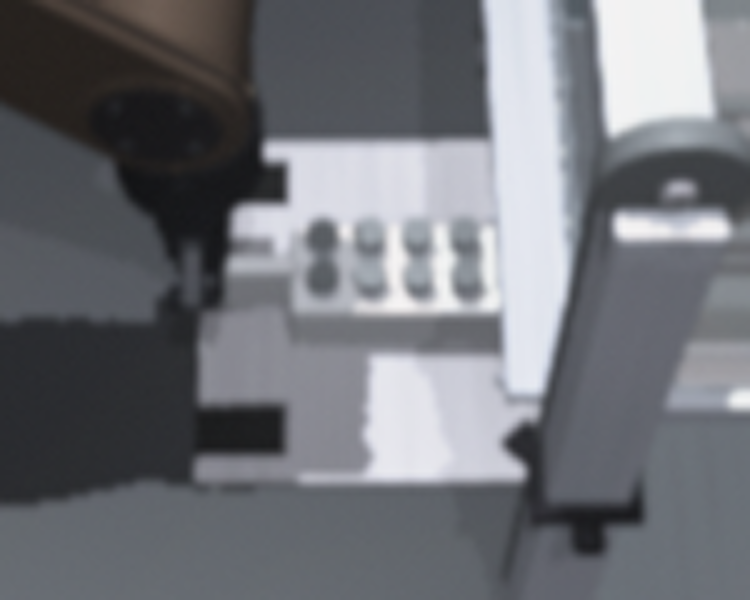

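>>> arm_command(increments=[[[0,0,-1,0],[0,0,-1,0],[0,0,-1,0],[0,0,-1,0],[0,0,0,0]]])

```text
time: 43.85
eef_pos: [0.5297, 0.0301, 0.0006]
tcp_rot: [0.707, -0.024, -0.706, -0.024]
contact_force: [-0.1, -0.5, 3.9]
opening: 0.127
```

>>> arm_command(increments=[[[0,0,-1,0],[0,0,-1,0],[0,0,0,0]]])

```text
time: 44.22
eef_pos: [0.5496, 0.0287, 0.0006]
tcp_rot: [0.707, -0.024, -0.706, -0.024]
contact_force: [-0.5, -0.0, 4.4]
opening: 0.131
```

>>> arm_command(increments=[[[0,0,-1,0],[0,0,-1,0],[0,0,0,0]]])

```text
time: 44.6
eef_pos: [0.5695, 0.0273, 0.0006]
tcp_rot: [0.707, -0.024, -0.706, -0.024]
contact_force: [0.5, 0.1, 5.0]
opening: 0.132
```

```bash
python3 plan.py ; python3 edge.py 25|grep _25; python3 - <<'E'
import cv2
t=cv2.imread("pics/scene_25.png"); cv2.imwrite("pics/s25g.png",cv2.resize(t[110:260,210:360],None,fx=4,fy=4,interpolation=cv2.INTER_CUBIC))
E
```

```text
t 44.6 pos [0.5695 0.0273 0.0006] yaw -1.64 down [ 0.001 -0.    -1.   ] F [0.5 0.1 5. ] op 0.132 q [-0.13  0.3   1.96  0.    0.88  1.51]
scene_25 [230, 230, 230, 229, 229, 229, 228, 222, 196, 153, 139, 164, 182, 178, 152, 116, 81, 56, 44, 43, 55, 85, 123, 153, 172, 165, 127, 91, 82, 84, 83, 81]
top_25 [227, 224, 226, 225, 226, 229, 227, 226, 209, 142, 76, 48, 48, 45, 64, 80, 82, 81, 82, 82, 82, 83, 82, 83]
```

View pics/s25g.png

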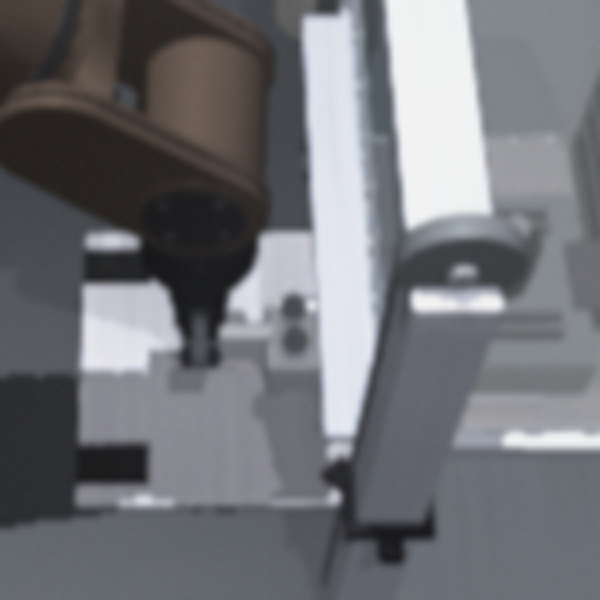

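>>> arm_command(increments=[[[0,0,-0.8,0],[0,0,-0.7,0],[0,0,0,0]]])

```text
time: 45.08
eef_pos: [0.5837, 0.0264, 0.0006]
tcp_rot: [-0.706, 0.024, 0.707, 0.024]
contact_force: [-3.9, -0.8, 7.7]
opening: 0.13
```

>>> arm_command(increments=[[[0,0,0,0],[0,0,0,0],[0,0,0,0],[0,0,0,0],[0,0,2,0],[0,0,3,0],[0,0,3,0],[0,0,2,0],[0,0,0,0]]], grip=4)

```text
time: 46.2
eef_pos: [0.4831, 0.0335, -0.0002]
tcp_rot: [-0.706, 0.024, 0.707, 0.024]
contact_force: [0.6, -0.2, 0.3]
opening: 0.471
```

```bash
python3 plan.py .47 .034 .0 -.069; python3 edge.py 26|grep _26; python3 - <<'E'
import cv2
t=cv2.imread("pics/scene_26.png"); cv2.imwrite("pics/s26g.png",cv2.resize(t[140:260,210:330],None,fx=5,fy=5,interpolation=cv2.INTER_CUBIC))
t=cv2.imread("pics/top_26.png"); cv2.imwrite("pics/t26g.png",cv2.resize(t[130:270,170:320],None,fx=4,fy=4,interpolation=cv2.INTER_CUBIC))
E
```

```text
t 46.2 pos [ 4.831e-01  3.350e-02 -2.000e-04] yaw -1.6399 down [-0.001  0.    -1.   ] F [ 0.6 -0.2  0.3] op 0.471 q [-0.14  0.14  2.16  0.    0.84  1.5 ]
turn -1.571 then cm x -0.02 y -1.31 z 0.04
 (in present axes: y 0.04 z 1.31 )
scene_26 [230, 230, 230, 229, 229, 229, 228, 221, 197, 162, 163, 188, 201, 202, 190, 160, 114, 72, 52, 57, 93, 145, 186, 205, 204, 180, 131, 92, 85, 85, 84, 82]
top_26 [227, 224, 225, 225, 226, 228, 227, 226, 208, 143, 76, 47, 47, 47, 63, 81, 80, 81, 83, 82, 81, 82, 82, 82]
```

View pics/s26g.png

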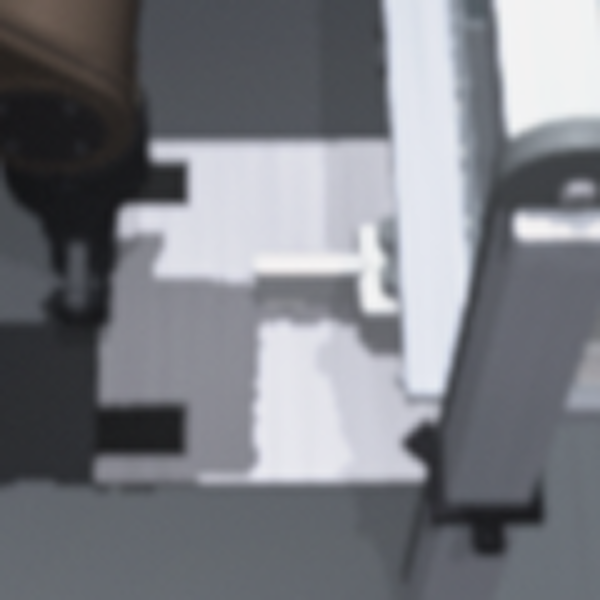

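View pics/t26g.png

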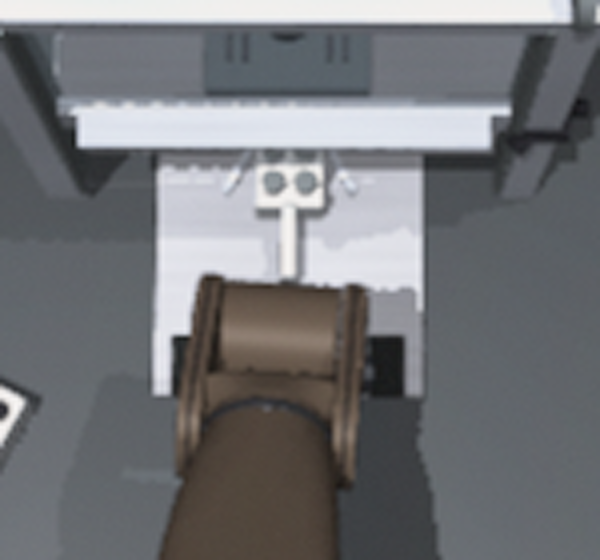

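```bash
cat > r3.py <<'E'
from rk import *
print("-----")
S=lambda x,y:(y/5+140-.4,x/5+210-.4)
fit([("scene",(-128,-6,50),S(255,273)),("scene",(-128,6,50),S(251,252)),("scene",(-70,-28,44),S(363,313)),("scene",(-70,28,44),S(357,220)),("top",(-128,0,50),(280/4+130-.4,290/4+170-.4)),("top",(-70,28,44),(209/4+130-.4,255/4+170-.4)),("top",(-70,-28,44),(209/4+130-.4,321/4+170-.4))])
E
python3 r3.py| sed -n '/-----/,$p'
```

```text
-----
RACK world [ 0.6986  0.0195 -0.0525] hood x,y 0.030544214928751114 0.001096932025631506 dyaw 0.016848738711642948
[[ 0.071  -0.2708]
 [ 0.4465  0.4119]
 [-0.2549 -0.4384]
 [ 0.5821 -0.3444]
 [-0.5841 -0.5155]
 [ 0.0258 -0.5876]
 [-0.2173  0.3037]]
```

>>> arm_command(increments=[[[0,0,0,-0.175],[0,0,0,-0.175],[0,0,0,-0.175],[0,0,0,-0.175],[0,0,0,-0.175],[0,0,0,-0.175],[0,0,0,-0.175],[0,0,0,-0.175],[0,0,0,-0.171],[1,0,0,0],[0,0,0,0]]], grip=8.54, grip_force=80)

```text
time: 47.68
eef_pos: [0.484, 0.0333, -0.0109]
tcp_rot: [-0.517, -0.482, 0.518, -0.481]
contact_force: [0.0, -0.2, 0.5]
opening: 0.999
```

```bash
python3 plan.py .555 .0283 -.01 -.069
```

```text
t 47.67 pos [ 0.484   0.0333 -0.0109] yaw -0.0715 down [-0.002  0.    -1.   ] F [ 0.  -0.2  0.5] op 0.999 q [-0.14  0.16  2.16  0.    0.82 -0.07]
turn -0.003 then cm x -0.09 y 7.12 z 0.01
 (in present axes: y 7.12 z -0.01 )
```

>>> arm_command(increments=[[[0,1,0,-0.003],[0,1,0,0],[0,1,0,0],[0,0.7,0,0],[0,0.7,0,0],[0,0,0,0]]])

```text
time: 48.42
eef_pos: [0.5291, 0.0302, -0.0098]
tcp_rot: [0.517, 0.483, -0.516, 0.484]
contact_force: [-0.1, 0.3, 0.3]
opening: 1.0
```

```bash
python3 plan.py .555 .0283 -.01 -.069; python3 edge.py 27|grep _27; python3 - <<'E'
import cv2
t=cv2.imread("pics/scene_27.png"); cv2.imwrite("pics/s27g.png",cv2.resize(t[140:260,210:330],None,fx=5,fy=5,interpolation=cv2.INTER_CUBIC))
E
```

```text
t 48.42 pos [ 0.5291  0.0302 -0.0098] yaw -0.0661 down [ 0.001 -0.    -1.   ] F [-0.1  0.3  0.3] op 1.0 q [-0.13  0.24  2.06  0.    0.84 -0.07]
turn 0.003 then cm x 0.02 y 2.59 z 0.01
 (in present axes: y 2.59 z 0.02 )
scene_27 [230, 230, 229, 229, 229, 229, 227, 221, 197, 162, 162, 187, 200, 202, 189, 159, 114, 72, 50, 56, 92, 144, 186, 205, 204, 180, 131, 91, 84, 84, 84, 81]
top_27 [227, 225, 225, 225, 226, 228, 227, 225, 209, 142, 76, 48, 47, 47, 63, 80, 82, 81, 81, 80, 82, 84, 81, 82]
```

View pics/s27g.png

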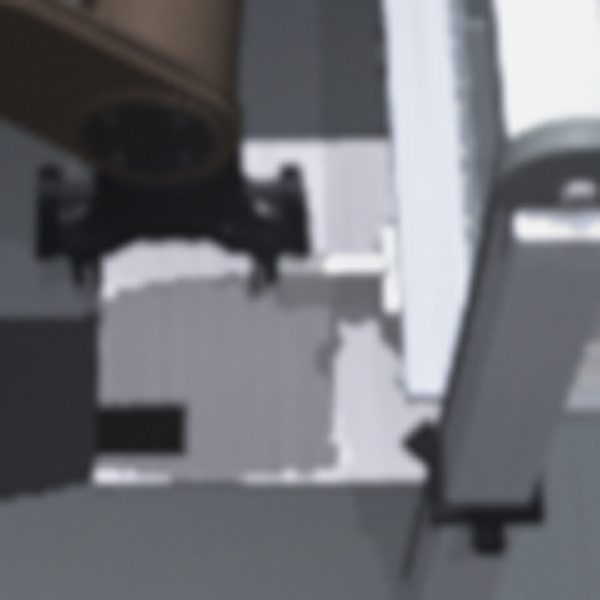

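>>> arm_command(increments=[[[0,0.7,0,0.003],[0,0.7,0,0],[0,0.6,0,0],[0,0,0,0]]])

```text
time: 49.02
eef_pos: [0.5494, 0.0288, -0.0097]
tcp_rot: [0.517, 0.482, -0.517, 0.483]
contact_force: [0.6, -1.1, -0.4]
opening: 0.997
```

>>> arm_command(increments=[[[0,0.4,0,0],[0,0.3,0,0],[0,0,0,0]]])

```text
time: 49.4
eef_pos: [0.555, 0.0285, -0.0098]
tcp_rot: [-0.517, -0.483, 0.517, -0.482]
contact_force: [-3.2, 0.5, 3.3]
opening: 1.001
```

>>> arm_command(increments=[[[0,0.2,0,0],[0,0,0,0]]])

```text
time: 49.65
eef_pos: [0.5548, 0.0286, -0.01]
tcp_rot: [-0.515, -0.484, 0.518, -0.481]
contact_force: [-10.2, 0.5, 6.8]
opening: 1.001
```

>>> arm_command(increments=[[[0,0.2,0,0],[0,0,0,0]]])

```text
time: 49.9
eef_pos: [0.5545, 0.0287, -0.0103]
tcp_rot: [-0.514, -0.486, 0.52, -0.48]
contact_force: [-16.6, 0.4, 12.6]
opening: 1.004
```

>>> arm_command(increments=[[[0,-0.4,0,0],[0,-0.6,0,0],[0,-2,0,0],[0,-3,0,0],[0,-3,0,0],[0,0,0,0]]])

```text
time: 50.65
eef_pos: [0.468, 0.0347, -0.0103]
tcp_rot: [-0.517, -0.483, 0.517, -0.482]
contact_force: [0.7, -0.4, -0.3]
opening: 1.003
```

```bash
python3 plan.py; python3 edge.py 28|grep _28; python3 - <<'E'
import cv2
t=cv2.imread("pics/scene_28.png"); cv2.imwrite("pics/s28g.png",cv2.resize(t[170:230,250:370],None,fx=6,fy=6,interpolation=cv2.INTER_CUBIC))
t=cv2.imread("pics/top_28.png"); cv2.imwrite("pics/t28g.png",cv2.resize(t[120:220,190:290],None,fx=6,fy=6,interpolation=cv2.INTER_CUBIC))
E
```

```text
t 50.65 pos [ 0.468   0.0347 -0.0103] yaw -0.069 down [-0.  0. -1.] F [ 0.7 -0.4 -0.3] op 1.003 q [-0.14  0.13  2.2   0.    0.82 -0.07]
scene_28 [230, 230, 230, 229, 229, 229, 228, 222, 198, 162, 162, 187, 201, 202, 190, 161, 114, 73, 53, 58, 93, 146, 186, 204, 205, 180, 132, 93, 84, 86, 85, 83]
top_28 [227, 224, 225, 224, 226, 229, 227, 226, 209, 142, 78, 46, 47, 49, 64, 81, 80, 82, 83, 82, 83, 82, 82, 82]
```

View pics/s28g.png

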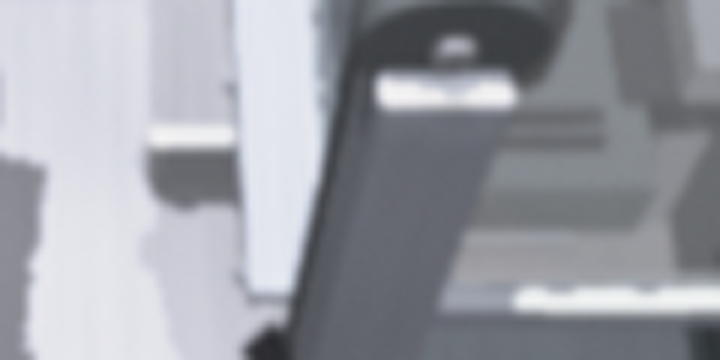

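View pics/t28g.png

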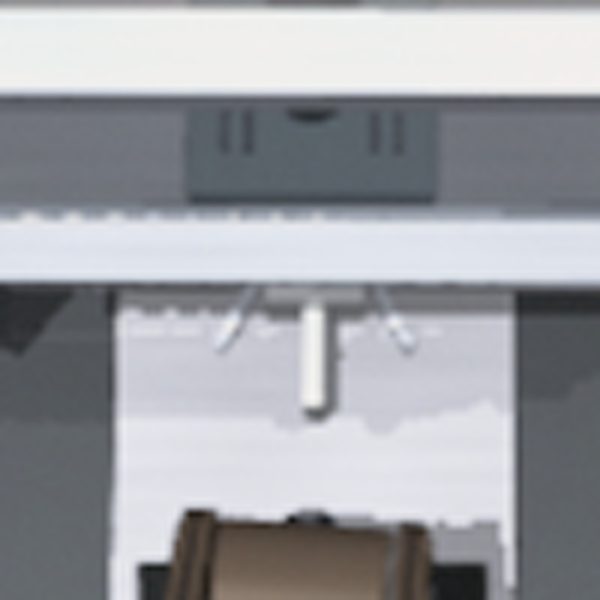

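```bash
python3 - <<'E' | sed -n '/-----/,$p'
from b import *
print("-----")
for xc in (.058,.064,.070):
    print(xc,[proj("scene",W(H,(xc-.128,s,.058))).round(2) for s in(.006,-.006)],[proj("top",W(H,(xc-.128,s,.058))).round(2) for s in(.006,-.006)], "block top rear edge top cam",proj("top",W(H,(xc-.07,0,.052))).round(2))
t=cv2.imread("pics/top_28.png").mean(2); s=cv2.imread("pics/scene_28.png").mean(2)
print("top col241,242,243 rows 165-192"); 
for c in(241,242,243): print(t[165:193,c].astype(int))
print("scene rows 191-195 cols 268-282")
for r in range(189,197): print(r,s[r,268:282].astype(int))
# reference from pic 26 (r3 fit .0305)
t=cv2.imread("pics/top_26.png").mean(2); s=cv2.imread("pics/scene_26.png").mean(2)
for r in range(189,197): print(r,s[r,254:268].astype(int))
print([proj("scene",W(H,(.0305-.128,s,.058))).round(2) for s in(.006,-.006)])
E
```

```text
-----
0.058 [array([190.04, 270.18]), array([193.87, 270.28])] [array([190.6 , 239.44]), array([190.61, 243.2 ])] block top rear edge top cam [173.5 241.5]
0.064 [array([190.03, 272.35]), array([193.85, 272.46])] [array([188.77, 239.45]), array([188.78, 243.21])] block top rear edge top cam [171.71 241.51]
0.07 [array([190.02, 274.52]), array([193.84, 274.65])] [array([186.94, 239.47]), array([186.95, 243.22])] block top rear edge top cam [169.91 241.52]
top col241,242,243 rows 165-192
[230 207 145 151 158 162 195 233 233 233 234 234 234 235 236 236 237 237
 237 238 239 238 209 120 138 184 222 226]
[230 207 140 144 164 175 202 238 238 238 238 238 238 238 238 238 238 238
 238 238 239 239 209 113 111 176 226 226]
[230 207 132 140 159 159 172 211 211 212 210 210 210 210 210 208 208 209
 208 207 211 211 174 106 110 177 227 227]
scene rows 191-195 cols 268-282
189 [220 219 220 222 223 223 219 210 203 201 198 198 199 202]
190 [221 219 220 222 223 223 221 217 215 214 212 210 211 213]
191 [221 220 220 222 223 222 224 230 233 233 232 231 231 231]
192 [221 220 220 222 223 220 223 234 240 241 239 239 238 238]
193 [222 220 220 221 222 217 215 228 235 236 234 232 231 232]
194 [222 220 220 222 220 209 194 191 197 196 189 185 186 186]
195 [222 221 221 221 217 201 174 149 141 137 132 130 129 129]
196 [223 221 221 220 214 197 164 132 116 112 107 107 107 107]
189 [222 224 224 224 223 222 222 221 221 220 220 220 220 220]
190 [223 224 224 224 223 222 223 225 226 226 225 225 226 225]
191 [223 224 224 224 223 223 226 231 234 235 235 235 235 235]
192 [223 224 224 224 224 223 228 235 240 241 241 241 241 241]
193 [223 225 226 225 224 222 224 231 235 237 237 237 237 237]
194 [220 223 225 225 223 218 208 198 200 202 202 202 202 201]
195 [201 211 216 217 213 205 188 158 146 145 145 144 145 144]
196 [170 179 186 186 184 179 167 138 120 120 120 120 120 119]
[array([190.11, 260.22]), array([193.93, 260.27])]
```

>>> arm_command(increments=[[[-2,0,0,0],[-3,0,0,0],[-3,0,0,0],[0,0,0,0],[0,0,0,0]]])

```text
time: 51.38
eef_pos: [0.4698, 0.0343, 0.0697]
tcp_rot: [0.517, 0.482, -0.517, 0.482]
contact_force: [-0.5, -0.4, 0.2]
opening: 1.0
```

```bash
python3 plan.py; python3 edge.py 29|grep _29; python3 - <<'E'
from h import *
for q in("timer","flask","empty_center","rack_center","rack_tab"): print(q,[(np.round(d["at"],1),round(d["conf"],2)) for d in optics.place_of("top",q)[:2]])
E
```

```text
t 51.38 pos [0.4698 0.0343 0.0697] yaw -0.0691 down [ 0.  0. -1.] F [-0.5 -0.4  0.2] op 1.0 q [-0.14 -0.02  2.17  0.    0.99 -0.07]
scene_29 [230, 230, 230, 229, 229, 229, 228, 221, 197, 163, 163, 188, 201, 202, 190, 160, 115, 73, 52, 58, 93, 145, 186, 205, 204, 180, 132, 93, 85, 85, 85, 83]
top_29 [227, 225, 225, 225, 226, 228, 228, 226, 209, 143, 76, 47, 46, 48, 63, 80, 81, 81, 81, 83, 82, 82, 82, 82]
timer [(array([163.7, 355.8]), 0.77)]
flask [(array([176.7, 143. ]), 0.87), (array([246.7, 158.6]), 0.65)]
empty_center [(array([244.2, 158.3]), 0.74), (array([175.1, 241.8]), 0.45)]
rack_center []
rack_tab [(array([179.9, 242.7]), 0.43), (array([249. , 158.5]), 0.24)]
```

View pics/top_29.png

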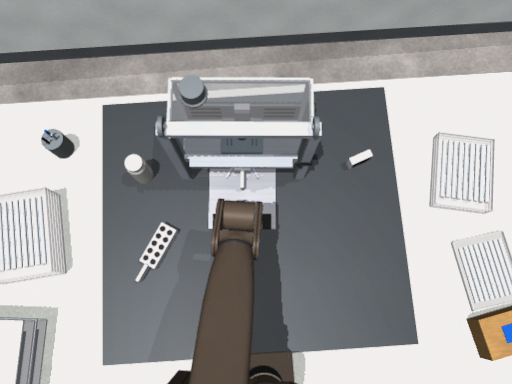

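View pics/scene_29.png

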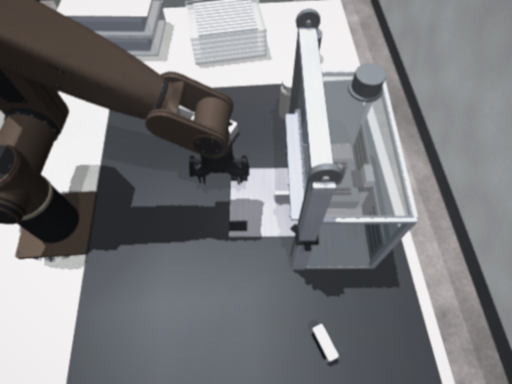

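```bash
python3 -c "
from plant import ctrl; print(ctrl.sign_off())"
```

```text
the job is handed in; nothing more can be done
None
```

I finished the job and handed it in at about 51 s. Sign-off gives no verdict, so the results below are my own camera and force checks.

**Sash**
- The tool cannot tilt to reach under the ledge, so I raised it by pressing the gripper against its front edge and lifting.
- The first lift looked 5–7 mm too high. I pushed the ledge back down too far, to about 9 mm low, and then raised it again.
- In the last pictures the ledge is about 0.5 mm below the mark by the scene camera and about 4 mm below by the top camera. Both are inside the 8 mm limit, but they disagree.
- The networks' readings of the mark were scattered and low, so I used edge measurements instead.
- The ledge did not move during the rest of the job.

**Rack**
- The fingertips turned out to sit about 30 mm higher than the stated tool point. The rack was therefore probably carried by its tubes rather than by the block. It stayed level and was set down and released on the shelf.
- My first two attempts to take the tab closed above it. The third, 30 mm lower, held it.
- I slid the rack in by the tab and pushed the last 40 mm or so on the tab's end until the force rose to about 17 N against the stop.
- The tab end then matched the predicted home position within about 2 mm. The rack is roughly 1.5 mm off the middle line, with the tab towards the robot.
- The straightness was last measured before the final push, at about 0.017 rad. The block and tubes are hidden under the ledge and head, so I judged the final pose from the tab.

**Other items**
- I saw no sign of the head being touched.
- The empty rack, timer and jar look unmoved. The timer's network reading shifted by about 7 pixels, but it is in the same place in the pictures.
- The arm was raised clear with about zero force before handing in.

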